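# Clock and clamp the round dish insert of a microscope stage

## Task

The round steel dish insert lies loose in the black microscope stage plate, turned the wrong way: push it round by its edge until its notch squarely faces the brass nose of the clamp bolt. Then slide the bolt in by its red knob until the nose bears firmly on the bottom of the notch (a push of about 12 N on the knob, 4 of which are the slide's friction; never let nose and insert press on each other with more than 14 N, and do not shove the nose against the rim or push the insert roughly). Let go with the insert flat in its recess and the nose still bearing in the notch, and leave all the other things on the bench where they are.

Things in the scene. Friction and masses are not known exactly. Their poses are not given: they have to be found in the camera images.
- stage: black stage plate fixed to the bench, 240 x 170 mm, top 24 mm above the bench, with a round recess 82 mm across, floor 12 mm above the bench. Origin: on the bench under the recess centre; x points from there along the clamp bolt's slideway, z up. Two aluminium rails (41 mm over both, 81 to 153 mm along x, tops 38 mm above the bench) guide the bolt; two white marks flank its nose.
- insert: loose dark steel round insert, 0.35 to 0.7 kg; origin at the centre of its underside. Its 80 mm spigot rests on the recess floor with 1 mm play all round; above it a flange 120 mm across, 12 mm thick, top 37 mm above the bench. Turns with dry friction, stays where left.
- notch (a point): middle of the notch in the insert's flange, 53 mm from the insert's centre along the insert's +x axis, 31 mm above the bench; the notch is 14 mm wide, its flat bottom 46 mm from the centre, and a yellow stripe points to it
- lug_a (a point): middle of an upright aluminium lug on the insert's flange, for pushing it round: round, 10 mm across, 37 to 57 mm above the bench, 52 mm from the insert's centre along the insert's +y axis
- lug_b (a point): the other lug, the same, along the insert's -y axis
- mark (a point): fixed point of the stage plate where the middle of the notch belongs: 53 mm from the recess centre along the stage's x axis, 31 mm above the bench
- knob (a point): middle of the bolt's upright red knob (round, 12 mm across, 41 to 73 mm above the bench; this point 57 mm above it), 129 mm from the recess centre along the stage's x axis when the bolt is withdrawn; it moves with the bolt
- travel (a joint): clamp bolt travel in m: 0 is withdrawn, growing toward the recess, at most 0.038; starts at 0 to 0.002. It slides stiffly (about 4 N of friction) and stays where left, so it keeps up to about 4 N of the pressure given to it. The nose meets the notch bottom somewhere from 0.016 to 0.034; on the rim it would stop 14 mm earlier
- bolt: aluminium clamp bolt, 40 x 22 x 16 mm, origin at its underside, 9 mm nearer the recess than the knob. It carries the knob and a brass nose, 10 mm wide with a round end, 8 mm high. The nose is set by hand: its tip, with the bolt withdrawn, stands 63 to 79 mm from the recess centre, differently each time, so where it bottoms must be felt
- spare_ring: aluminium spacer ring, 90 mm across, 10 mm high, lying on the bench; leave alone. Origin under its centre.
- dish: small glass dish, 60 mm across, 14 mm high; leave alone
- objective_a: steel microscope objective standing on its front end, 30 mm across, 45 mm high; leave alone
- objective_b: brass microscope objective standing, 30 mm across, 45 mm high; leave alone
- driver: screwdriver with blue handle, 150 mm long, lying; leave alone
- bottle: amber bottle, 52 mm across, 110 mm high; leave alone
- tipbox: blue box of pipette tips, 85 x 120 x 50 mm; leave alone
Things that resemble listed ones, but are neither listed nor needed, are in the scene too. Of the things like the insert, leave any that is green or pink; of the rest the smaller one is meant.

How it is judged:
By the outcome, as a careful person would: the job done as asked, in the order asked, and still so for the second after the job is handed in, with the robot touching nothing.
It also fails if it takes over 72 s, if anything falls off the work surface, if the arm or the gripper's body presses on something with over 40 N, if the wrist force passes 120 N, or if a joint passes its speed limit or range.

## Robot

A 6-joint arm with a two-finger parallel gripper is mounted at the origin on the work surface. World frame = base frame: x ahead of the robot, y to its left, z up, the work surface at z = 0. Lengths are in m, angles in rad, forces in N, time in s.
With the tool pointing down it reaches from about 0.4 to 0.825 m from the base axis. Payload 7 kg.
Tool frame: the origin (TCP) lies on the mounting face of the last link; the fingertips stand 178 mm ahead of it and the grasp point (between the pads) lies 159 mm ahead of it; z points along the fingers, y is the direction in which the jaws open and shut (so a half turn about z gives the same grasp; the last joint's range is limited). The gripper opens to 88 mm and grips with 3 to 60 N. Pads are 19 mm wide; open, the fingers measure 130 mm over their backs; the gripper's body (78 mm by 193 mm) begins 47 mm behind the grasp point.
Start: joints at [-0.838, 0.359, 0.012, 0, -1.224, -0.288], TCP at [0.29, -0.609, 0.405] pointing down, gripper open.
Joint ranges: [-3.07, 3.07], [-1.43, 2.12], [-1.02, 1.25], [-3.03, 1.67], [-3.05, -0], [-3.03, 3.03]. Speed limits (rad/s): [2.39, 2.39, 3.01, 3.14, 3.14, 3.14].

## Interface

Orientations are given as [roll, pitch, yaw] about the fixed x, y, z axes, in that order (R = Rz(yaw) Ry(pitch) Rx(roll)).
In Python, from station import * gives the robot as it stands.
- The arm moves only by the tool arm_command, never from a script. Its argument "targets" is a list of rows, each a list of 3 entries, a list of its own where there are three numbers: the turn, a rotation vector about the world's x, y, z in rad, then the shift along the world's x, y, z in mm, then the closure, from 0 (fully open) to 1 (shut). In form: [[[wx, wy, wz], [tx, ty, tz], fingers], ...]. A call has 1 to 8 rows; each row shifts and turns the commanded pose from where the row before left it; what a row does not reach is not made up. A row lasts 1/10 s, in which the tool goes at most 50 mm and 8.59 degrees, less where a joint would pass 70% of its speed; a pose out of reach is approached as far as the arm can. A call with a gripper value outside its range is refused whole. The fingers move at their own pace and stop on an object; "squeeze" is the grip in N (left out, the last holds). Time passes only in rows, so rows that do not move let the fingers close. It gives the time, the measured TCP pose, the force and the opening at its end, in the units of the state.
- get_state(): the state, without advancing time (a new reading comes with each control period).
- grab_frame(name): name is "scene" or "top"; returns (picture, depth): 384x512x3 uint8, red, green, blue; 384x512 float32, m along the optical axis (not along the pixel's ray), 0 where there is no reading.
- camera_params(name): a dict with "mtx" (3x3 intrinsics, pixels), "k1" (the pictures are not rectified: a ray, as slopes to the right and down, at radius r is drawn at 1 + k1 r^2 times it, then the intrinsics apply), "eye" and "orientation" of the camera in the world. Camera axes: x right, y down, z forward; pixel columns grow to the right and rows downward; lengths in m; the calibration is good to about 2 mm. A picture is of the moment at which its call begins. camera_params takes no time and is no camera call.
- job_done(): hands the job in, once; it reports no verdict.
The state is a dict: "t": time; "q": joint angles; "qd": joint speeds; "joint_efforts": joint torques, N m; "eef_pos": TCP position; "ee_rot": TCP orientation; "force": force on the tool from outside, world axes, zero at the start; "moment": the same for the moment, N m; "width": finger opening in m.
Only numpy, scipy, OpenCV 4.12 (cv2) and the standard library are available. Lean on these libraries where they do the work, as an engineer would, in place of code of your own. Each camera call takes 0.05 s, during which the arm holds its last target.

## Working session

There is one attempt and no reset: what is moved stays moved. The work goes in short steps, Python scripts to look and compute and a tool call to move; the robot and the scene stay as the last step left them, time stands still between calls to the robot, and variables do not carry over. Pictures are saved under pics/ and viewed, and the job is handed in when it is done.

Besides the shell and the picture viewer there is one more tool, called after "Request:" as a command line: name --argument value ..., lists and objects as JSON in quotes. arm_command: Moves the arm, as the interface text tells. Its arguments: {"type":"object","properties":{"targets":{"type":"array"},"squeeze":{"type":"number"}},"required":["targets"]}

```bash
mkdir -p pics; cat > h.py <<'E'
from station import *
import numpy as np, cv2
from scipy.spatial.transform import Rotation as R
def save(n,im): cv2.imwrite('pics/'+n,cv2.cvtColor(im,cv2.COLOR_RGB2BGR))
E
python3 - <<'E'
from h import *
s=get_state();print(s)
for n in ("scene","top"):
    im,d=grab_frame(n); save(n+'0.png',im); np.savez('/tmp/'+n+'0.npz',im=im,d=d); print(n,camera_params(n))
E
ls
```

```text
{'t': 0.0, 'q': array([-8.37909915e-01,  3.59361473e-01,  1.10603377e-02, -3.46690186e-04,
       -1.22411280e+00, -2.88127951e-01]), 'qd': array([-0.00212183, -0.00028471, -0.00106661, -0.00061921,  0.00162787,
        0.00105462]), 'joint_efforts': array([ 4.31809076e-05, -5.82713163e+01,  2.93057388e+01,  6.99725837e+00,
        6.95041599e-03, -1.42190734e-04]), 'eef_pos': array([ 0.29033832, -0.60914337,  0.40374016]), 'ee_rot': array([ 3.13994911e+00, -1.47221345e-04, -2.69695213e+00]), 'force': array([ 0.17177701,  0.17081724, -0.50139436]), 'moment': array([-0.00679401, -0.01418176,  0.02793085]), 'width': 0.08735924152634278}
scene {'mtx': array([[347.47396844,   0.        , 251.11847023],
       [  0.        , 347.47396844, 189.77066915],
       [  0.        ,   0.        ,   1.        ]]), 'k1': -0.05322335567866429, 'eye': array([ 0.86012224, -0.41168421,  0.82278987]), 'orientation': array([-2.54659169,  0.01664529,  0.59812821])}
top {'mtx': array([[441.17708096,   0.        , 252.26858433],
       [  0.        , 441.17708096, 200.8219696 ],
       [  0.        ,   0.        ,   1.        ]]), 'k1': -0.062038150180005094, 'eye': array([ 0.30010741, -0.02407345,  1.23356828]), 'orientation': array([-2.92686373,  0.00529693, -1.5254436 ])}
h.py
pics
```

View pics/scene0.png

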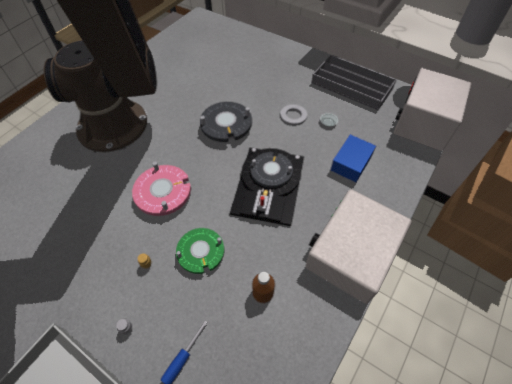

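View pics/top0.png

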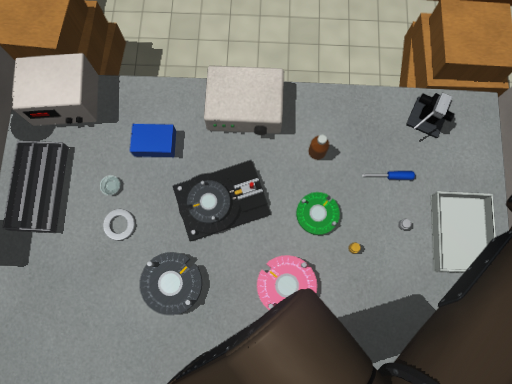

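Scene view: the stage with the dark insert is at about (270,172), the larger dark disc at (226,121), the pink one at (161,190) and the green one at (200,250). In the top view these are at (209,202), (171,283), (287,285) and (318,213). Green and pink are excluded. Of the two dark discs, the smaller is the one in the stage at top (209,202). I'll check it in close crops.

```bash
python3 - <<'E'
from h import *
a=np.load('/tmp/top0.npz')['im'][150:250,165:285]; b=np.load('/tmp/scene0.npz')['im'][135:235,220:320]
save('c0.png',np.hstack([cv2.resize(a,(480,400),interpolation=cv2.INTER_CUBIC)[:, :400],cv2.resize(b,(400,400),interpolation=cv2.INTER_CUBIC)]))
E
```

```text
(no output)
```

View pics/c0.png

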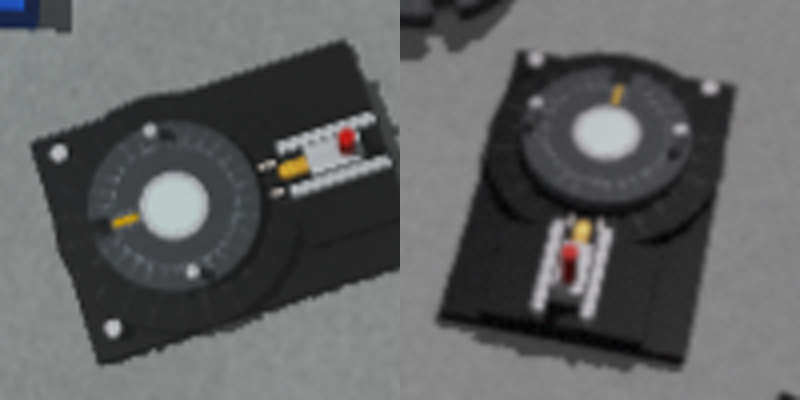

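The crop shows the insert in the stage. Its yellow stripe (top about (196,205)) points away from the brass nose (about (238,191)), and the lugs are at about (202,182) and (213,217). The red knob is at about (251,185). Next I'll measure these.

```bash
cat >> h.py <<'E'
def cast(cam,px,z):
    p=camera_params(cam);K=p['mtx'];px=np.atleast_2d(np.array(px,float))
    n0=(px-[K[0,2],K[1,2]])/[K[0,0],K[1,1]]; n=n0.copy()
    for _ in range(20): n=n0/(1+p['k1']*(n**2).sum(1,keepdims=True))
    d=np.c_[n,np.ones(len(n))]@R.from_euler('xyz',p['orientation']).as_matrix().T
    e=p['eye']; return e+d*((z-e[2])/d[:,2])[:,None]
def proj(cam,P):
    p=camera_params(cam);K=p['mtx'];P=np.atleast_2d(P)
    c=(P-p['eye'])@R.from_euler('xyz',p['orientation']).as_matrix(); n=c[:,:2]/c[:,2:]
    return n*(1+p['k1']*(n**2).sum(1,keepdims=True))*[K[0,0],K[1,1]]+[K[0,2],K[1,2]]
def blobs(im,lo,hi,box,amin=4):
    x0,y0,x1,y1=box; hsv=cv2.cvtColor(im,cv2.COLOR_RGB2HSV)[y0:y1,x0:x1]
    m=cv2.inRange(hsv,np.array(lo),np.array(hi)); n,l,st,c=cv2.connectedComponentsWithStats(m)
    return [(c[i]+[x0,y0],st[i,4],st[i,:4]+[x0,y0,0,0],l==i) for i in range(1,n) if st[i,4]>=amin]
COL=dict(red=((0,130,90),(8,255,255)),yel=((15,120,90),(35,255,255)),lite=((0,0,140),(180,70,255)))
BOX=dict(top=(170,155,280,245),scene=(228,140,310,225))
E
python3 - <<'E'
from h import *
for n in ("top","scene"):
    im=np.load('/tmp/%s0.npz'%n)['im']
    for c,(lo,hi) in COL.items():
        for ce,a,st,m in blobs(im,lo,hi,BOX[n]):
            print(n,c,ce.round(1),a,st,'z57',cast(n,ce,.057)[0,:2].round(4),'z37',cast(n,ce,.037)[0,:2].round(4))
E
```

```text
top red [251.  184.3] 13 [250 182   3   5] z57 [ 6.025e-01 -6.000e-04] z37 [ 6.076e-01 -2.000e-04]
top yel [237.8 191.6] 32 [234 189   8   6] z57 [0.5803 0.0347] z37 [0.5851 0.0357]
top yel [195.8 204.7] 16 [193 203   7   4] z57 [0.5386 0.1474] z37 [0.5426 0.1503]
top lite [220.4 156.2] 5 [220 155   2   3] z57 [0.6797 0.0886] z37 [0.6862 0.0905]
top lite [258.  155.2] 4 [257 155   3   2] z57 [ 0.6871 -0.0163] z37 [ 0.6936 -0.0162]
top lite [271.1 155.5] 8 [268 155   7   2] z57 [ 0.688 -0.053] z37 [ 0.6945 -0.0535]
top lite [170.6 159.2] 8 [170 158   3   4] z57 [0.665  0.2274] z37 [0.6712 0.2316]
top lite [182.6 158.9] 8 [181 157   4   4] z57 [0.6675 0.1938] z37 [0.6737 0.1975]
top lite [234.  160.8] 12 [233 159   3   5] z57 [0.6681 0.0498] z37 [0.6744 0.0511]
top lite [269.1 162.1] 11 [267 160   5   5] z57 [ 0.6685 -0.048 ] z37 [ 0.6747 -0.0484]
top lite [275.8 160. ] 6 [275 159   3   3] z57 [ 0.6754 -0.0665] z37 [ 0.6818 -0.0673]
top lite [177.1 163.2] 12 [175 162   5   4] z57 [0.6543 0.2083] z37 [0.6603 0.2122]
top lite [265.1 168.2] 21 [262 162   6  13] z57 [ 0.6502 -0.0377] z37 [
[... 3415 characters left out ...]
37 [ 0.4437 -0.0527]
scene red [262. 198.] 9 [261 197   3   3] z57 [0.5961 0.0038] z37 [0.5892 0.0146]
scene yel [273.6 158.7] 7 [273 157   2   4] z57 [0.5508 0.1325] z37 [0.5428 0.1467]
scene yel [265.2 192.3] 19 [263 190   5   5] z57 [0.5931 0.0235] z37 [0.5862 0.0349]
scene lite [253.5 149. ] 6 [253 148   2   3] z57 [0.4832 0.131 ] z37 [0.4734 0.1452]
scene lite [297. 156.] 9 [296 155   3   3] z57 [0.6011 0.1777] z37 [0.5943 0.1931]
scene lite [271.3 167.7] 165 [264 162  16  13] z57 [0.5628 0.1017] z37 [0.555  0.1151]
scene lite [289.8 166.6] 5 [289 166   3   2] z57 [0.6035 0.1335] z37 [0.5968 0.1477]
scene lite [263.5 201.2] 164 [254 190  19  24] z57 [ 0.6048 -0.0023] z37 [0.5982 0.0084]
```

```bash
cat > m.py <<'E'
from h import *
def meas(ims,verbose=1):
    out={}
    for n in ("top","scene"):
        im=ims[n]; g=cv2.cvtColor(im,cv2.COLOR_RGB2GRAY).astype(float)
        def wc(px,r):  # brightness-weighted centroid
            x,y=np.round(px).astype(int); 
            for _ in range(3):
                w=g[y-r:y+r+1,x-r:x+r+1]; w=np.clip(w-np.percentile(w,40)-15,0,None)
                Y,X=np.mgrid[y-r:y+r+1,x-r:x+r+1]; c=np.array([(w*X).sum(),(w*Y).sum()])/w.sum()
                x,y=np.round(c).astype(int)
            return c
        out[n]=wc
    return out
E
python3 - <<'E'
from m import *
ims={n:np.load('/tmp/%s0.npz'%n)['im'] for n in('top','scene')}
f=meas(ims)
ang=lambda v:np.degrees(np.arctan2(v[1],v[0])).round(2)
P={'top':dict(s1=(179,188),s2=(193,231),la=(213,217),lb=(202,182)),'scene':dict(s1=(297,156),s2=(253,149),la=(254,160),lb=(290,167))}
for n in P:
    r={}
    for k,p in P[n].items():
        c=f[n](np.array(p),3); r[k]=cast(n,c,.024 if k[0]=='s' else .057)[0]; print(n,k,c.round(2),r[k][:2].round(4))
    print('stage x ang',ang(r['s1']-r['s2'])-90,'ins +x',ang(r['lb']-r['la'])+90,'lug sep',np.linalg.norm(r['la']-r['lb']),'mid',((r['la']+r['lb'])/2).round(4))
    for a in ('lite',):
        for ce,A,st,m in blobs(ims[n],*COL[a],BOX[n]):
            if 150<A<300 and (n=='scene' or 195<ce[0]<215) and ce[1]<220: print(' glass/rails',n,ce.round(1),A,cast(n,ce,.037)[0,:2].round(4))
# rails direction from top: light blobs
im=ims['top']; 
cen=np.array([.5551,.1167])
for n in P:
  for nm,z,c in (('red',.062,'red'),('nose',.033,'yel')):
    for ce,A,st,m in blobs(ims[n],*COL[c],BOX[n]):
        p=cast(n,ce,z)[0,:2]; print(n,nm,p.round(4),'dist',np.linalg.norm(p-cen).round(4),'ang',ang(p-cen))
E
```

```text
top s1 [182.47 189.93] [0.5861 0.1929]
top s2 [nan nan] [nan nan]m.py:10: RuntimeWarning: invalid value encountered in divide
  Y,X=np.mgrid[y-r:y+r+1,x-r:x+r+1]; c=np.array([(w*X).sum(),(w*Y).sum()])/w.sum()
m.py:11: RuntimeWarning: invalid value encountered in cast
  x,y=np.round(c).astype(int)
m.py:9: RuntimeWarning: overflow encountered in scalar subtract
  w=g[y-r:y+r+1,x-r:x+r+1]; w=np.clip(w-np.percentile(w,40)-15,0,None)
Traceback (most recent call last):
  File "m.py", line 9, in wc
    w=g[y-r:y+r+1,x-r:x+r+1]; w=np.clip(w-np.percentile(w,40)-15,0,None)
                                          ~~~~~~~~~~~~~^^^^^^
IndexError: index -1 is out of bounds for axis 0 with size 0
```

```bash
cat > m.py <<'E'
from h import *
ang=lambda v:np.degrees(np.arctan2(v[1],v[0])).round(2)
def wc(im,px,r=3,t=95):
    g=cv2.cvtColor(im,cv2.COLOR_RGB2GRAY).astype(float)
    x,y=np.round(px).astype(int); w=np.clip(g[y-r:y+r+1,x-r:x+r+1]-t,0,None)
    Y,X=np.mgrid[y-r:y+r+1,x-r:x+r+1]; return np.array([(w*X).sum(),(w*Y).sum()])/w.sum()
E
python3 - <<'E'
from m import *
ims={n:np.load('/tmp/%s0.npz'%n)['im'] for n in('top','scene')}
P={'top':dict(s1=(179,188),s2=(193,231),la=(213,217),lb=(202,182)),'scene':dict(s1=(297,156),s2=(253,149),la=(254,160),lb=(290,167))}
for n in P:
    r={}
    for k,p in P[n].items():
        c=wc(ims[n],np.array(p),2 if k[0]=='s' or k=='la' else 2); r[k]=cast(n,c,.024 if k[0]=='s' else .056)[0]; print(n,k,c.round(2),r[k][:2].round(4))
    print('stage x ang',ang(r['s1']-r['s2'])-90,'ins +x',ang(r['lb']-r['la'])+90,'lug sep',np.linalg.norm(r['la']-r['lb']),'mid',((r['la']+r['lb'])/2).round(4))
    for ce,A,st,m in blobs(ims[n],*COL['lite'],BOX[n]):
            if 150<A<300 and (n=='scene' or 195<ce[0]<215) and ce[1]<220: print(' glass/rails',n,ce.round(1),A,cast(n,ce,.037)[0,:2].round(4))
cen=np.array([.5551,.1167])
for n in P:
  for nm,z,c in (('red',.062,'red'),('nose',.033,'yel')):
    for ce,A,st,m in blobs(ims[n],*COL[c],BOX[n]):
        p=cast(n,ce,z)[0,:2]; print(n,nm,p.round(4),'dist',np.linalg.norm(p-cen).round(4),'ang',ang(p-cen))
# stage plate mask (dark) outline in top
im=ims['top']; v=im.max(2); m=(v<55).astype(np.uint8); m[:155]=0;m[245:]=0;m[:,:170]=0;m[:,275:]=0
c=max(cv2.findContours(m,cv2.RETR_EXTERNAL,cv2.CHAIN_APPROX_NONE)[0],key=cv2.contourArea)
w=cast('top',c[:,0],.024)[:,:2].astype(np.float32); print('plate',cv2.minAreaRect(w*1000))
E
```

```text
top s1 [179.24 187.69] [0.5922 0.2026]
top s2 [192.77 231.49] [0.4692 0.155 ]
top la [212.6  217.34] [0.5058 0.0992]
top lb [201.98 182.13] [0.603  0.1349]
stage x ang -68.84 ins +x 110.17 lug sep 0.10355604164552067 mid [0.5544 0.1171 0.056 ]
 glass/rails top [208.1 200.8] 222 [0.5551 0.1167]
scene s1 [297.14 155.77] [0.5898 0.2041]
scene s2 [253.55 148.57] [0.4662 0.1559]
scene la [253.72 160.07] [0.5063 0.098 ]
scene lb [289.6 166.8] [0.6031 0.1333]
stage x ang -68.71000000000001 ins +x 110.03 lug sep 0.10301068544400138 mid [0.5547 0.1157 0.056 ]
 glass/rails scene [271.3 167.7] 165 [0.555  0.1151]
 glass/rails scene [263.5 201.2] 164 [0.5982 0.0084]
top red [ 0.6012 -0.0007] dist 0.1261 ang -68.56
top nose [0.586  0.0359] dist 0.0865 ang -69.08
top nose [0.5434 0.1509] dist 0.0361 ang 108.85
scene red [0.5978 0.0011] dist 0.1232 ang -69.73
scene nose [0.5412 0.1495] dist 0.0357 ang 113.02
scene nose [0.5848 0.0372] dist 0.0849 ang -69.55
plate ((564.982421875, 83.35773468017578), (172.34182739257812, 240.2954559326172), 21.24354362487793)
```

Request:
arm_command --targets '[[[0, 0, -0.03], [15, 37, 0], 0.6], [[0, 0, -0.03], [16, 37, 0], 0.6], [[0, 0, -0.03], [16, 37, 0], 0.6], [[0, 0, 0], [16, 37, 0], 0.6], [[0, 0, 0], [16, 37, 0], 0.6], [[0, 0, 0], [16, 37, 0], 0.6], [[0, 0, 0], [16, 37, 0], 0.6], [[0, 0, 0], [16, 37, 0], 0.6]]' --squeeze 5

```text
t: 0.9
eef_pos: [0.4176, -0.3117, 0.4045]
ee_rot: [3.141, -0.0, -2.787]
force: [2.0, -0.2, -0.2]
width: 0.0357
```

Request:
arm_command --targets '[[[0, 0, 0], [16, 37, 0], 0.6], [[0, 0, 0], [16, 37, 0], 0.6], [[0, 0, 0], [16, 37, 0], 0.6], [[0, 0, 0], [16, 37, 0], 0.6], [[0, 0, 0], [16, 37, 0], 0.6], [[0, 0, 0], [16, 37, 0], 0.6], [[0, 0, 0], [16, 37, 0], 0.6], [[0, 0, 0], [16, 37, 0], 0.6]]'

```text
t: 1.7
eef_pos: [0.5456, -0.0156, 0.4045]
ee_rot: [3.141, -0.0, -2.787]
force: [0.3, -1.2, -0.8]
width: 0.0349
```

Request:
arm_command --targets '[[[0, 0, 0], [14, 37, 0], 0.6], [[0, 0, 0], [14, 37, 0], 0.6], [[0, 0, 0], [14, 37, 0], 0.6], [[0, 0, 0], [15, 39, 0], 0.6], [[0, 0, 0], [0, 0, -40], 0.6], [[0, 0, 0], [0, 0, -40], 0.6], [[0, 0, 0], [0, 0, -25], 0.6], [[0, 0, 0], [0, 0, 0], 0.6]]'

```text
t: 2.5
eef_pos: [0.601, 0.1322, 0.2953]
ee_rot: [-3.141, -0.008, -2.787]
force: [0.5, 0.1, 0.0]
width: 0.0352
```

```bash
python3 - <<'E'
from h import *
s=get_state();print(s['t'],s['eef_pos'],s['ee_rot'],s['force'],s['q'].round(2))
for n,b in (("top",(165,140,285,240)),("scene",(220,125,320,225))):
    im,d=grab_frame(n);np.savez('/tmp/%s1.npz'%n,im=im); c=im[b[1]:b[3],b[0]:b[2]]; save(n+'1.png',cv2.resize(c,None,fx=4,fy=4,interpolation=cv2.INTER_CUBIC))
E
```

```text
2.5 [0.60097159 0.13223791 0.29529427] [-3.14117362 -0.00795561 -2.78724116] [0.49798932 0.0701073  0.04990653] [ 0.53  0.35 -0.26 -0.   -0.96 -1.75]
```

View pics/scene1.png

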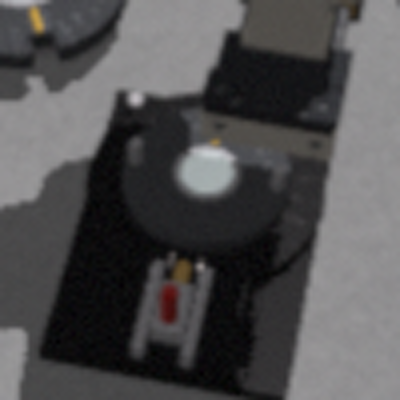

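The scene crop shows the gripper over the far-right part of the insert, around lug_b (px about (290,160)), and the rest is unchanged. I'll lower over lug_b.

Request:
arm_command --targets '[[[0, 0, 0], [1, 1, -25], 0.6], [[0, 0, 0], [1, 1, -25], 0.6], [[0, 0, 0], [0, 0, -15], 0.6], [[0, 0, 0], [0, 0, -10], 0.6], [[0, 0, 0], [0, 0, 0], 0.6]]'

```text
t: 3.1
eef_pos: [0.6046, 0.1347, 0.225]
ee_rot: [-3.142, 0.0, -2.787]
force: [-0.3, -1.0, 0.1]
width: 0.035
```

```bash
python3 - <<'E'
from h import *
s=get_state();print(s['t'],s['eef_pos'],s['ee_rot'],s['force'],s['q'].round(2))
for n,b in (("scene",(220,125,320,225)),):
    im,d=grab_frame(n); c=im[b[1]:b[3],b[0]:b[2]]; save(n+'2.png',cv2.resize(c,None,fx=5,fy=5,interpolation=cv2.INTER_CUBIC))
E
```

```text
3.1 [0.60464345 0.13470003 0.22495746] [-3.14154188e+00  1.82300393e-04 -2.78687701e+00] [-0.31987905 -0.99856958  0.1132262 ] [ 0.53  0.43 -0.33  0.   -0.81 -1.75]
```

View pics/scene2.png

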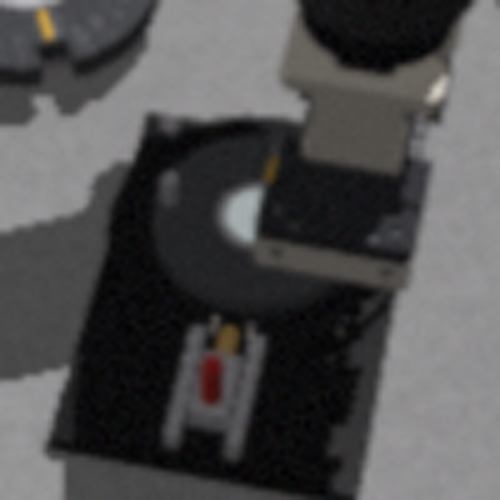

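The gripper straddles lug_b and the rest is undisturbed. I'll lower 4 mm more and close gently.

Request:
arm_command --targets '[[[0, 0, 0], [-1, 0, -4], 0.6], [[0, 0, 0], [0, 0, 0], 0.7], [[0, 0, 0], [0, 0, 0], 0.76], [[0, 0, 0], [0, 0, 0], 0.82], [[0, 0, 0], [0, 0, 0], 0.88], [[0, 0, 0], [0, 0, 0], 0.92], [[0, 0, 0], [0, 0, 0], 0.92], [[0, 0, 0], [0, 0, 0], 0.92]]' --squeeze 5

```text
t: 3.95
eef_pos: [0.6036, 0.1347, 0.2209]
ee_rot: [-3.141, 0.0, -2.787]
force: [0.5, -1.0, 1.7]
width: 0.0097
```

Grip width is 9.7 mm, so the lug is held, at radius 52.0 mm and angle 20.8° from the centre. Next I'll work out the arc.

```bash
python3 - <<'E'
import numpy as np
c=np.array([555,116.2]);a0=20.8;r=52.
p=[603.6,134.7];st=3.2
for k in range(1,57):
    a=np.radians(a0+st*k); q=c+r*np.array([np.cos(a),np.sin(a)]); d=np.round(q-p,1); p=p+d
    print(f"[[0,0,0.056],[{d[0]},{d[1]},0],0.92]",end=',\n' if k%8==0 else ', ')
print(p, 56*.056*57.3)
E
```

```text
[[0,0,0.056],[-1.1,2.7,0],0.92], [[0,0,0.056],[-1.3,2.6,0],0.92], [[0,0,0.056],[-1.3,2.5,0],0.92], [[0,0,0.056],[-1.6,2.5,0],0.92], [[0,0,0.056],[-1.7,2.3,0],0.92], [[0,0,0.056],[-1.8,2.3,0],0.92], [[0,0,0.056],[-1.9,2.2,0],0.92], [[0,0,0.056],[-2.0,2.1,0],0.92],
[[0,0,0.056],[-2.2,1.9,0],0.92], [[0,0,0.056],[-2.3,1.8,0],0.92], [[0,0,0.056],[-2.3,1.7,0],0.92], [[0,0,0.056],[-2.5,1.6,0],0.92], [[0,0,0.056],[-2.5,1.4,0],0.92], [[0,0,0.056],[-2.6,1.3,0],0.92], [[0,0,0.056],[-2.7,1.1,0],0.92], [[0,0,0.056],[-2.7,1.0,0],0.92],
[[0,0,0.056],[-2.8,0.8,0],0.92], [[0,0,0.056],[-2.8,0.6,0],0.92], [[0,0,0.056],[-2.9,0.5,0],0.92], [[0,0,0.056],[-2.9,0.4,0],0.92], [[0,0,0.056],[-2.9,0.2,0],0.92], [[0,0,0.056],[-2.9,-0.0,0],0.92], [[0,0,0.056],[-2.9,-0.2,0],0.92], [[0,0,0.056],[-2.9,-0.3,0],0.92],
[[0,0,0.056],[-2.8,-0.4,0],0.92], [[0,0,0.056],[-2.9,-0.6,0],0.92], [[0,0,0.056],[-2.8,-0.8,0],0.92], [[0,0,0.056],[-2.7,-1.0,0],0.92], [[0,0,0.056],[-2.7,-1.0,0],0.92], [[0,0,0.056],[-2.6,-1.3,0],0.92], [[0,0,0.056],[-2.6,-1.4,0],0.92], [[0,0,0.056],[-2.5,-1.5,0],0.92],
[[0,0,0.056],[-2.4,-1.6,0],0.92], [[0,0,0.056],[-2.2,-1.8,0],0.92], [[0,0,0.056],[-2.2,-1.9,0],0.92], [[0,0,0.056],[-2.1,-2.1,0],0.92], [[0,0,0.056],[-2.0,-2.1,0],0.92], [[0,0,0.056],[-1.8,-2.3,0],0.92], [[0,0,0.056],[-1.7,-2.3,0],0.92], [[0,0,0.056],[-1.6,-2.5,0],0.92],
[[0,0,0.056],[-1.4,-2.5,0],0.92], [[0,0,0.056],[-1.3,-2.6,0],0.92], [[0,0,0.056],[-1.1,-2.7,0],0.92], [[0,0,0.056],[-1.0,-2.7,0],0.92], [[0,0,0.056],[-0.9,-2.8,0],0.92], [[0,0,0.056],[-0.7,-2.8,0],0.92], [[0,0,0.056],[-0.5,-2.8,0],0.92], [[0,0,0.056],[-0.4,-2.9,0],0.92],
[[0,0,0.056],[-0.2,-2.9,0],0.92], [[0,0,0.056],[0.0,-2.9,0],0.92], [[0,0,0.056],[0.1,-2.9,0],0.92], [[0,0,0.056],[0.3,-2.9,0],0.92], [[0,0,0.056],[0.5,-2.9,0],0.92], [[0,0,0.056],[0.6,-2.8,0],0.92], [[0,0,0.056],[0.7,-2.8,0],0.92], [[0,0,0.056],[0.9,-2.8,0],0.92],
[506.1  98.4] 179.6928
```

Eight rows first, checking forces.

Request:
arm_command --targets '[[[0, 0, 0.056], [-1.1, 2.7, 0], 0.92], [[0, 0, 0.056], [-1.3, 2.6, 0], 0.92], [[0, 0, 0.056], [-1.3, 2.5, 0], 0.92], [[0, 0, 0.056], [-1.6, 2.5, 0], 0.92], [[0, 0, 0.056], [-1.7, 2.3, 0], 0.92], [[0, 0, 0.056], [-1.8, 2.3, 0], 0.92], [[0, 0, 0.056], [-1.9, 2.2, 0], 0.92], [[0, 0, 0.056], [-2.0, 2.1, 0], 0.92]]'

```text
t: 4.75
eef_pos: [0.591, 0.1539, 0.2209]
ee_rot: [-3.141, 0.001, -2.336]
force: [2.4, -2.0, 1.5]
width: 0.0099
```

Request:
arm_command --targets '[[[0, 0, 0.056], [-2.2, 1.9, 0], 0.92], [[0, 0, 0.056], [-2.3, 1.8, 0], 0.92], [[0, 0, 0.056], [-2.3, 1.7, 0], 0.92], [[0, 0, 0.056], [-2.5, 1.6, 0], 0.92], [[0, 0, 0.056], [-2.5, 1.4, 0], 0.92], [[0, 0, 0.056], [-2.6, 1.3, 0], 0.92], [[0, 0, 0.056], [-2.7, 1.1, 0], 0.92], [[0, 0, 0.056], [-2.7, 1.0, 0], 0.92]]'

```text
t: 5.55
eef_pos: [0.5713, 0.1659, 0.2209]
ee_rot: [-3.141, 0.001, -1.888]
force: [2.8, -1.5, 0.7]
width: 0.0093
```

```bash
python3 - <<'E'
from h import *
s=get_state();print(s['t'],s['eef_pos'],s['ee_rot'],s['force'],s['q'].round(2))
for n,b in (("scene",(220,125,320,225)),):
    im,d=grab_frame(n); c=im[b[1]:b[3],b[0]:b[2]]; save(n+'3.png',cv2.resize(c,None,fx=5,fy=5,interpolation=cv2.INTER_CUBIC))
E
```

```text
5.55 [0.5712518  0.16585122 0.22088192] [-3.14066024e+00  7.06476821e-04 -1.88838163e+00] [ 2.82048658 -1.49574851  0.74513653] [ 0.61  0.41 -0.39  0.   -0.78 -0.93]
```

View pics/scene3.png

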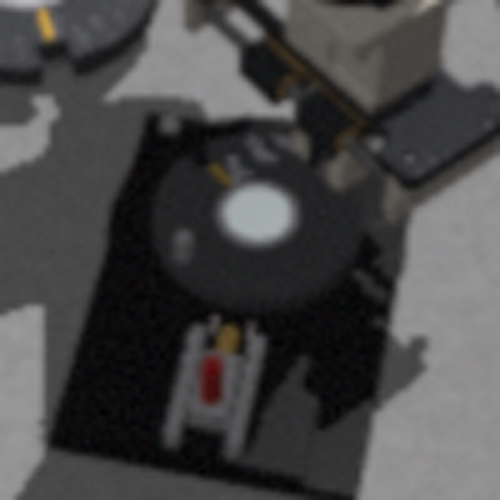

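The stripe has moved left to crop (220,172), so the insert is turning with the gripper at about 3 N. I'll continue.

Request:
arm_command --targets '[[[0, 0, 0.056], [-2.8, 0.8, 0], 0.92], [[0, 0, 0.056], [-2.8, 0.6, 0], 0.92], [[0, 0, 0.056], [-2.9, 0.5, 0], 0.92], [[0, 0, 0.056], [-2.9, 0.4, 0], 0.92], [[0, 0, 0.056], [-2.9, 0.2, 0], 0.92], [[0, 0, 0.056], [-2.9, 0, 0], 0.92], [[0, 0, 0.056], [-2.9, -0.2, 0], 0.92], [[0, 0, 0.056], [-2.9, -0.3, 0], 0.92]]'

```text
t: 6.4
eef_pos: [0.5483, 0.1681, 0.2209]
ee_rot: [-3.14, 0.001, -1.442]
force: [2.5, -0.2, 0.1]
width: 0.0095
```

Request:
arm_command --targets '[[[0, 0, 0.056], [-2.8, -0.4, 0], 0.92], [[0, 0, 0.056], [-2.9, -0.6, 0], 0.92], [[0, 0, 0.056], [-2.8, -0.8, 0], 0.92], [[0, 0, 0.056], [-2.7, -1.0, 0], 0.92], [[0, 0, 0.056], [-2.7, -1.0, 0], 0.92], [[0, 0, 0.056], [-2.6, -1.3, 0], 0.92], [[0, 0, 0.056], [-2.6, -1.4, 0], 0.92], [[0, 0, 0.056], [-2.5, -1.5, 0], 0.92]]'

```text
t: 7.2
eef_pos: [0.5276, 0.161, 0.2214]
ee_rot: [-3.137, 0.0, -0.993]
force: [4.8, 3.9, -0.6]
width: 0.0095
```

Request:
arm_command --targets '[[[0, 0, 0.056], [-2.4, -1.6, 0], 0.92], [[0, 0, 0.056], [-2.2, -1.8, 0], 0.92], [[0, 0, 0.056], [-2.2, -1.9, 0], 0.92], [[0, 0, 0.056], [-2.1, -2.1, 0], 0.92], [[0, 0, 0.056], [-2.0, -2.1, 0], 0.92], [[0, 0, 0.056], [-1.8, -2.3, 0], 0.92], [[0, 0, 0.056], [-1.7, -2.3, 0], 0.92], [[0, 0, 0.056], [-1.6, -2.5, 0], 0.92]]'

```text
t: 8.0
eef_pos: [0.512, 0.1456, 0.2219]
ee_rot: [-3.134, -0.002, -0.545]
force: [1.0, 10.9, 1.6]
width: 0.0113
```

Request:
arm_command --targets '[[[0, 0, 0.056], [-1.4, -2.5, 0], 0.92], [[0, 0, 0.056], [-1.3, -2.6, 0], 0.92], [[0, 0, 0.056], [-1.1, -2.7, 0], 0.92], [[0, 0, 0.056], [-1.0, -2.7, 0], 0.92], [[0, 0, 0.056], [-0.9, -2.8, 0], 0.92], [[0, 0, 0.056], [-0.7, -2.8, 0], 0.92], [[0, 0, 0.056], [-0.5, -2.8, 0], 0.92], [[0, 0, 0.056], [-0.4, -2.9, 0], 0.92]]'

```text
t: 8.8
eef_pos: [0.5036, 0.1231, 0.2212]
ee_rot: [-3.138, -0.002, -0.097]
force: [-3.1, 10.7, 1.7]
width: 0.0229
```

Request:
arm_command --targets '[[[0, 0, 0.056], [-0.2, -2.9, 0], 0.92], [[0, 0, 0.056], [0.0, -2.9, 0], 0.92], [[0, 0, 0.056], [0.1, -2.9, 0], 0.92], [[0, 0, 0.056], [0.3, -2.9, 0], 0.92], [[0, 0, 0.056], [0.5, -2.9, 0], 0.92], [[0, 0, 0.056], [0.6, -2.8, 0], 0.92], [[0, 0, 0.056], [0.7, -2.8, 0], 0.92], [[0, 0, 0], [0, 0, 0], 0.92]]'

```text
t: 9.6
eef_pos: [0.5044, 0.1014, 0.2207]
ee_rot: [-3.141, 0.001, 0.294]
force: [-3.4, 3.4, 2.7]
width: 0.0096
```

```bash
python3 - <<'E'
from h import *
s=get_state();print(s['t'],s['eef_pos'],s['ee_rot'],s['force'],s['q'].round(2))
for n,b in (("scene",(220,125,320,225)),):
    im,d=grab_frame(n); np.savez('/tmp/scene4.npz',im=im);c=im[b[1]:b[3],b[0]:b[2]]; save(n+'4.png',cv2.resize(c,None,fx=5,fy=5,interpolation=cv2.INTER_CUBIC))
E
```

```text
9.6 [0.50435979 0.10140554 0.22065293] [-3.14073762e+00  1.02371579e-03  2.93644995e-01] [-3.41067468  3.40339556  2.66104679] [ 0.58  0.3  -0.57 -0.   -0.71  1.29]
```

View pics/scene4.png

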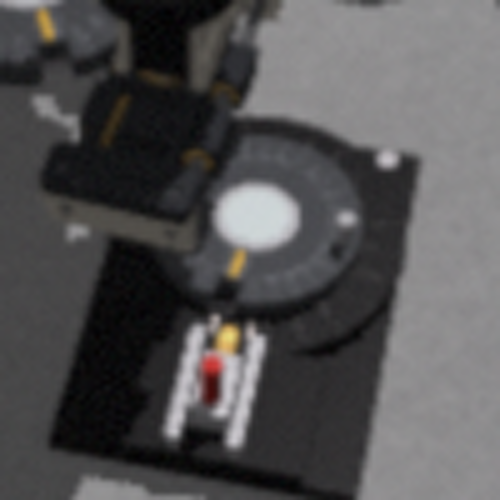

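The notch (crop (232,285)) is now close to the nose (crop (228,335)), about 4–5° short. The width opened briefly to 23 mm under 11 N and then reclosed to 9.6 mm. I'll measure before finishing.

```bash
python3 - <<'E'
from m import *
im=np.load('/tmp/scene4.npz')['im']
c=wc(im,(289,168),2);la=cast('scene',c,.056)[0,:2];print('lug a',c,la)
lb=np.array([.50436,.10141]);print('a-b',ang(la-lb),np.linalg.norm(la-lb),'from cen',ang(la-[.555,.1155]))
for k in('lite','yel'):
  for ce,A,st,m in blobs(im,*COL[k],BOX['scene']):
    z=.037 if k=='lite' else .037
    p=cast('scene',ce,z)[0,:2];print(k,ce.round(1),A,p.round(4),ang(p-[.555,.1155]))
t,_=grab_frame('top');np.savez('/tmp/top4.npz',im=t)
c=t[150:250,165:285];save('top4.png',cv2.resize(c,None,fx=5,fy=5,interpolation=cv2.INTER_CUBIC))
E
```

```text
lug a [288.75600739 168.21256932] [0.60365561 0.12773905]
a-b 14.85 0.10272699879269521 from cen 14.12
lite [299.1 176.8] 1144 [0.637  0.1311] 10.76
lite [270.9 167.9] 179 [0.5545 0.114 ] -106.66
lite [289.  168.5] 6 [0.5984 0.1406] 30.04
lite [263.4 201.3] 192 [0.5979 0.008 ] -68.23
lite [241.3 223.2] 31 [ 0.5872 -0.0791] -80.59
yel [267.  177.5] 8 [0.5634 0.0793] -76.85
yel [265.2 192.2] 16 [0.5862 0.0352] -68.74
```

View pics/top4.png

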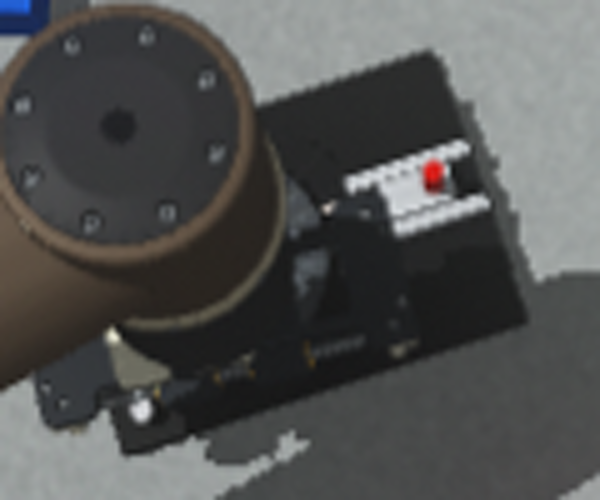

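The top view is hidden by the wrist. By the scene view the insert needs about 5–6° more.

Request:
arm_command --targets '[[[0, 0, 0.03], [0.5, -1.5, 0], 0.92], [[0, 0, 0.03], [0.5, -1.4, 0], 0.92], [[0, 0, 0.03], [0.5, -1.4, 0], 0.92], [[0, 0, 0], [0, 0, 0], 0.92], [[0, 0, 0], [0, 0, 0], 0.92]]' --squeeze 8

```text
t: 10.2
eef_pos: [0.5058, 0.0971, 0.2206]
ee_rot: [-3.141, 0.001, 0.382]
force: [-4.8, 3.5, 5.1]
width: 0.0096
```

```bash
cat > q.py <<'E'
import sys
from m import *
t=sys.argv[1]; im,_=grab_frame('scene');np.savez('/tmp/scene%s.npz'%t,im=im)
s=get_state();print(s['t'],s['eef_pos'].round(4),s['ee_rot'].round(3),s['force'].round(1),s['width'].round(4))
c=wc(im,(289,168),2);la=cast('scene',c,.056)[0,:2];lb=s['eef_pos'][:2]
print('lug a',c.round(2),la.round(4),'a-b',ang(la-lb),np.linalg.norm(la-lb))
for ce,A,st,m in blobs(im,*COL['yel'],BOX['scene'])+[b for b in blobs(im,*COL['lite'],BOX['scene']) if 130<b[1]<200]:
    p=cast('scene',ce,.037)[0,:2];print(ce.round(1),A,p.round(4),ang(p-[.555,.1155]))
save('scene%s.png'%t,cv2.resize(im[135:225,225:315],None,fx=6,fy=6,interpolation=cv2.INTER_CUBIC))
E
python3 q.py 5
```

```text
Traceback (most recent call last):
  File "q.py", line 4, in <module>
    s=get_state();print(s['t'],s['eef_pos'].round(4),s['ee_rot'].round(3),s['force'].round(1),s['width'].round(4))
                                                                                              ^^^^^^^^^^^^^^^^
AttributeError: 'float' object has no attribute 'round'
```

```bash
sed -i "s/,s\['width'\].round(4)/,s['width']/" q.py; python3 q.py 5
```

```text
10.3 [0.5058 0.0971 0.2207] [-3.141e+00  1.000e-03  3.820e-01] [-5.   3.1  4.5] 0.009245850479404037
lug a [289.37 167.01] [0.6029 0.1323] a-b 19.91 0.1032946642287728
[268.1 177.4] 7 [0.566  0.0813] -72.2
[265.2 192.3] 18 [0.5862 0.0349] -68.85
[270.9 167.9] 180 [0.5544 0.1139] -110.37
[263.3 201.2] 194 [0.5978 0.0081] -68.29
```

View pics/scene5.png

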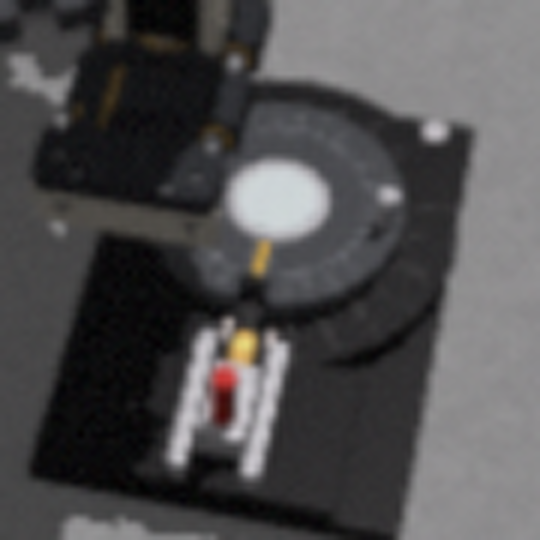

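About 1° short now. I'll release, lift clear and measure both lugs in both views.

Request:
arm_command --targets '[[[0, 0, 0], [0, 0, 0], 0.85], [[0, 0, 0], [0, 0, 0], 0.75], [[0, 0, 0], [0, 0, 0], 0.7], [[0, 0, 0], [0, 0, 30], 0.7], [[0, 0, 0], [0, 0, 40], 0.7], [[0, 0, 0], [-30, -30, 40], 0.7], [[0, 0, 0], [-30, -35, 20], 0.7], [[0, 0, 0], [-30, -35, 20], 0.7]]'

```text
t: 11.1
eef_pos: [0.42, 0.0006, 0.3657]
ee_rot: [-3.142, -0.001, 0.384]
force: [0.1, -1.1, 1.1]
width: 0.0268
```

Request:
arm_command --targets '[[[0, 0, -0.1], [-20, -40, 20], 0.7], [[0, 0, -0.1], [0, -50, 0], 0.7], [[0, 0, -0.1], [0, -50, 0], 0.7], [[0, 0, -0.1], [0, -50, 0], 0.7]]'

```text
t: 11.5
eef_pos: [0.4003, -0.1903, 0.3857]
ee_rot: [-3.142, -0.002, -0.02]
force: [1.3, 0.2, 0.2]
width: 0.0267
```

```bash
python3 - <<'E'
from h import *
s=get_state();print(s['t'],s['eef_pos'],s['ee_rot'],s['force'])
o=[]
for n,b in (("top",(165,150,265,250)),("scene",(225,135,305,215))):
    im,d=grab_frame(n);np.savez('/tmp/%s6.npz'%n,im=im); o.append(cv2.resize(im[b[1]:b[3],b[0]:b[2]],(400,400),interpolation=cv2.INTER_CUBIC))
save('c6.png',np.hstack(o))
E
```

```text
11.5 [ 0.40034592 -0.19031548  0.38565156] [-3.14153425e+00 -2.49394143e-03 -2.03297987e-02] [1.25749267 0.16839165 0.20927767]
```

View pics/c6.png

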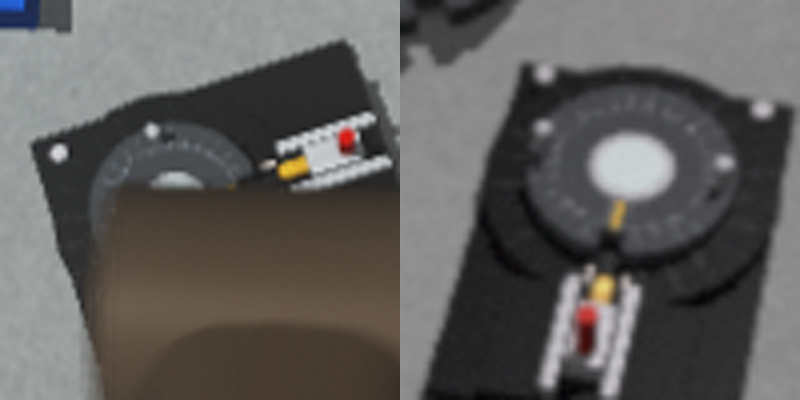

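The scene view is clear, but the upper arm still covers half of the top view. I'll swing further out.

Request:
arm_command --targets '[[[0, 0, 0], [10, -50, 0], 0.7], [[0, 0, 0], [10, -50, 0], 0.7], [[0, 0, 0], [10, -50, 0], 0.7], [[0, 0, 0], [10, -50, 0], 0.8], [[0, 0, 0], [0, -50, 0], 0.9], [[0, 0, 0], [0, 0, 0], 1]]'

```text
t: 12.2
eef_pos: [0.4403, -0.4391, 0.3829]
ee_rot: [-3.141, 0.002, -0.021]
force: [-0.9, 0.9, -1.0]
width: 0.0077
```

```bash
cat > m2.py <<'E'
import sys
from m import *
t=sys.argv[1];ims={};o=[]
P={'top':dict(s1=(179,188),s2=(193,231),lb=(213,217),la=(202,182)),'scene':dict(s1=(297,156),s2=(253,149),lb=(254,160),la=(290,167))}
s=get_state();print(s['t'],s['eef_pos'].round(4),s['ee_rot'].round(3))
for n,b in (("top",(165,150,265,250)),("scene",(225,135,305,215))):
    im,d=grab_frame(n);ims[n]=im;np.savez('/tmp/%s%s.npz'%(n,t),im=im); o.append(cv2.resize(im[b[1]:b[3],b[0]:b[2]],(400,400),interpolation=cv2.INTER_CUBIC))
    r={}
    for k,p in P[n].items():
        c=wc(im,np.array(p),2); r[k]=cast(n,c,.024 if k[0]=='s' else .056)[0,:2]; print(n,k,c.round(2),r[k].round(4))
    sx=ang(r['s1']-r['s2'])-90; ix=ang(r['la']-r['lb'])-90
    m=(r['la']+r['lb'])/2
    print('stage',sx,'ins',ix,'DIFF',ix-sx,'sep',np.linalg.norm(r['la']-r['lb']),'mid',m.round(4))
    for nm,z,cc in (('red',.062,'red'),('yel',.035,'yel')):
      for ce,A,st,mm in blobs(im,*COL[cc],BOX[n]):
        p=cast(n,ce,z)[0,:2]; print('  ',nm,ce.round(1),p.round(4),'dist',np.linalg.norm(p-m).round(4),'ang',ang(p-m))
save('c%s.png'%t,np.hstack(o))
E
python3 m2.py 7
```

```text
12.2 [ 0.4403 -0.4391  0.3829] [-3.141e+00  2.000e-03 -2.100e-02]
top s1 [179.24 187.71] [0.5922 0.2026]
top s2 [192.75 231.5 ] [0.4692 0.1551]
top lb [212.68 217.5 ] [0.5054 0.099 ]
top la [202.51 182.28] [0.6027 0.1334]
stage -68.86 ins -70.49 DIFF -1.6299999999999955 sep 0.10319514632606304 mid [0.554  0.1162]
   red [251.  184.8] [ 0.5998 -0.0008] dist 0.1256 ang -68.64
   yel [237.6 191.6] [0.5854 0.0364] dist 0.0858 ang -68.52
   yel [220.5 197.3] [0.567 0.083] dist 0.0356 ang -68.66
scene s1 [297.14 155.78] [0.5898 0.2041]
scene s2 [253.54 148.57] [0.4661 0.1559]
scene lb [253.32 159.96] [0.5051 0.0977]
scene la [289.38 167.01] [0.6029 0.1323]
stage -68.72 ins -70.51 DIFF -1.7900000000000063 sep 0.10375905171439818 mid [0.554 0.115]
   red [262. 198.] [0.5978 0.0011] dist 0.122 ang -68.99
   yel [268.1 177.4] [0.5652 0.0826] dist 0.0343 ang -70.96
   yel [265.2 192.3] [0.5855 0.036 ] dist 0.085 ang -68.31
```

View pics/c7.png

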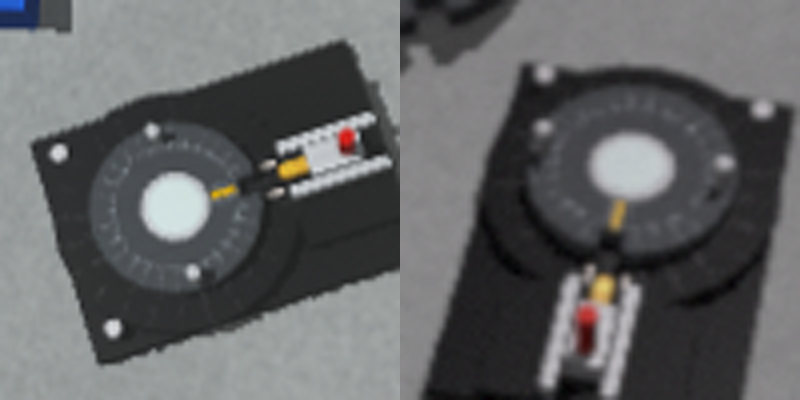

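Both views agree that the lugs are clear of the gripper and the insert is still 1.6–1.8° short (CCW). The notch (top crop (255,182)) faces the nose (290,167). I'll trim it by gripping lug_a, which is on the side I'm coming from.

Request:
arm_command --targets '[[[0, 0, 0.1], [12, 41, 0], 0.8], [[0, 0, 0.1], [12, 41, 0], 0.65], [[0, 0, 0.1], [12, 41, 0], 0.65], [[0, 0, 0.08], [12, 41, 0], 0.65], [[0, 0, 0], [12, 41, 0], 0.65], [[0, 0, 0], [12, 41, 0], 0.65], [[0, 0, 0], [12, 41, 0], 0.65], [[0, 0, 0], [12, 41, 0], 0.65]]'

```text
t: 13.1
eef_pos: [0.5357, -0.1035, 0.3854]
ee_rot: [3.141, -0.001, 0.365]
force: [0.9, 0.6, 0.3]
width: 0.0306
```

Request:
arm_command --targets '[[[0, 0, 0], [12, 41, 0], 0.65], [[0, 0, 0], [12, 41, 0], 0.65], [[0, 0, 0], [12, 41, 0], 0.65], [[0, 0, 0], [10, 40, -25], 0.65], [[0, 0, 0], [10, 40, -25], 0.65], [[0, 0, 0], [9, 38, -25], 0.65], [[0, 0, 0], [0, 0, -25], 0.65], [[0, 0, 0], [0, 0, 0], 0.65]]'

```text
t: 13.9
eef_pos: [0.599, 0.1361, 0.2814]
ee_rot: [3.142, 0.006, 0.366]
force: [-0.9, -0.8, -0.5]
width: 0.0305
```

```bash
python3 - <<'E'
from h import *
s=get_state();print(s['t'],s['eef_pos'],s['ee_rot'],s['force'],s['width'])
E
```

```text
13.9 [0.5990446  0.13613683 0.28142944] [3.14151571 0.0063427  0.3660855 ] [-0.85267712 -0.75484337 -0.54018541] 0.030503630005178046
```

Request:
arm_command --targets '[[[0, 0, 0], [4, -4, -20], 0.65], [[0, 0, 0], [0, 0, -20], 0.65], [[0, 0, 0], [0, 0, -12], 0.65], [[0, 0, 0], [0, 0, -7], 0.65], [[0, 0, 0], [0, 0, 0], 0.65]]'

```text
t: 14.4
eef_pos: [0.605, 0.1303, 0.2259]
ee_rot: [3.141, 0.0, 0.363]
force: [0.8, -0.0, 0.1]
width: 0.0307
```

Request:
arm_command --targets '[[[0, 0, 0], [-1, 2, -4], 0.65], [[0, 0, 0], [0, 0, 0], 0.72], [[0, 0, 0], [0, 0, 0], 0.78], [[0, 0, 0], [0, 0, 0], 0.83], [[0, 0, 0], [0, 0, 0], 0.86], [[0, 0, 0], [0, 0, 0], 0.89], [[0, 0, 0], [0, 0, 0], 0.92], [[0, 0, 0], [0, 0, 0], 0.92]]' --squeeze 5

```text
t: 15.2
eef_pos: [0.6044, 0.1324, 0.2219]
ee_rot: [-3.142, -0.0, 0.363]
force: [-1.0, 0.4, 1.1]
width: 0.0095
```

```bash
python3 - <<'E'
from m import *
s=get_state();print(s['t'],s['eef_pos'],s['force'],s['width'])
im,_=grab_frame('scene');np.savez('/tmp/scene8.npz',im=im)
c=wc(im,(253,160),2);print(c,cast('scene',c,.056)[0,:2], 'a-b',ang(s['eef_pos'][:2]-cast('scene',c,.056)[0,:2]))
save('scene8.png',cv2.resize(im[135:225,225:315],None,fx=6,fy=6,interpolation=cv2.INTER_CUBIC))
for ce,A,st,m in blobs(im,*COL['yel'],BOX['scene']):print(ce,A)
E
```

```text
15.2 [0.60437139 0.13244019 0.22187364] [-1.00565095  0.44206938  1.07450117] 0.009501918091716006
[nan nan] [nan nan] a-b nan
[265.  192.5] 10m.py:6: RuntimeWarning: invalid value encountered in divide
  Y,X=np.mgrid[y-r:y+r+1,x-r:x+r+1]; return np.array([(w*X).sum(),(w*Y).sum()])/w.sum()
```

View pics/scene8.png

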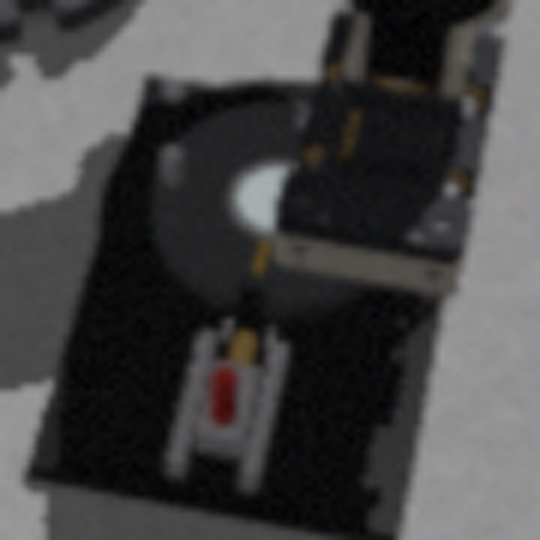

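Lug_a is gripped at 9.5 mm. The TCP positions from both grips give a lug line of 19.7° (21.2° wanted), which agrees with the cameras. I'll trim by +1.65°.

Request:
arm_command --targets '[[[0, 0, 0.015], [-0.3, 0.7, 0], 0.92], [[0, 0, 0.015], [-0.2, 0.8, 0], 0.92], [[0, 0, 0], [0, 0, 0], 0.92], [[0, 0, 0], [0, 0, 0], 0.92]]' --squeeze 8

```text
t: 15.65
eef_pos: [0.6039, 0.1338, 0.2219]
ee_rot: [3.141, -0.0, 0.393]
force: [0.2, -2.3, 0.6]
width: 0.0091
```

Request:
arm_command --targets '[[[0, 0, 0], [0, 0, 0], 0.88], [[0, 0, 0], [0, 0, 0], 0.8], [[0, 0, 0], [0, 0, 0], 0.7], [[0, 0, 0], [0, 0, 30], 0.7], [[0, 0, 0], [0, 0, 40], 0.7], [[0, 0, -0.1], [0, -40, 30], 0.7], [[0, 0, -0.1], [0, -40, 0], 0.8], [[0, 0, -0.1], [0, -40, 0], 0.9]]'

```text
t: 16.45
eef_pos: [0.6038, 0.0132, 0.3232]
ee_rot: [-3.141, -0.003, 0.09]
force: [0.5, 0.8, -1.5]
width: 0.0153
```

Request:
arm_command --targets '[[[0, 0, -0.1], [0, -45, 0], 1], [[0, 0, -0.12], [0, -45, 0], 1], [[0, 0, -0.12], [0, -45, 0], 1], [[0, 0, -0.12], [0, -45, 0], 1], [[0, 0, -0.12], [0, -45, 0], 1], [[0, 0, -0.12], [0, -45, 0], 1], [[0, 0, -0.12], [0, -45, 0], 1]]'

```text
t: 17.15
eef_pos: [0.6036, -0.3027, 0.3216]
ee_rot: [-3.141, 0.0, -0.732]
force: [0.7, 0.2, -0.3]
width: 0.0005
```

```bash
python3 m2.py 9
```

```text
17.15 [ 0.6036 -0.3027  0.3216] [-3.141  0.    -0.732]
top s1 [179.23 187.74] [0.5921 0.2027]
top s2 [192.74 231.49] [0.4692 0.1551]
top lb [212.95 217.22] [0.5062 0.0983]
top la [202.01 182.39] [0.6023 0.1348]
stage -68.84 ins -69.19 DIFF -0.3499999999999943 sep 0.10282227781945016 mid [0.5542 0.1166]
   red [251.  184.8] [ 0.5998 -0.0008] dist 0.1259 ang -68.79
   yel [237.6 191.8] [0.585  0.0363] dist 0.0859 ang -69.03
   yel [220.3 197.2] [0.5675 0.0836] dist 0.0355 ang -68.12
scene s1 [297.09 155.79] [0.5897 0.2039]
scene s2 [253.47 148.62] [0.4661 0.1556]
scene lb [253.38 160.44] [0.5062 0.0963]
scene la [289.43 166.76] [0.6026 0.1332]
stage -68.67 ins -69.09 DIFF -0.4200000000000017 sep 0.10315787468626526 mid [0.5544 0.1148]
   red [261.7 199.5] [ 0.5996 -0.0032] dist 0.1263 ang -69.06
   yel [268.5 177.5] [0.5662 0.0829] dist 0.0339 ang -69.7
   yel [265.5 192.5] [0.5865 0.0359] dist 0.0851 ang -67.87
```

View pics/c9.png

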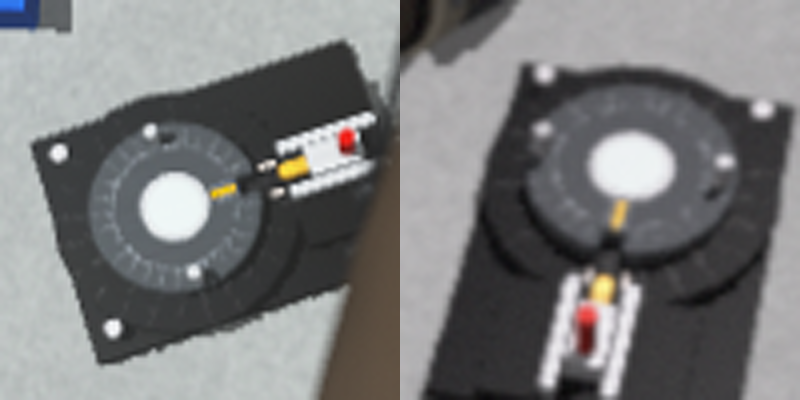

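DIFF is now −0.35/−0.42° in both views, and the notch (top crop (258,181)) is in line with the stripe and the nose (290,168). The fingers are shut, so I'll go behind the knob.

Request:
arm_command --targets '[[[0, 0, -0.12], [1.5, 45, 0], 1], [[0, 0, -0.12], [1.5, 45, 0], 1], [[0, 0, -0.12], [1.5, 45, 0], 1], [[0, 0, -0.109], [1.5, 45, 0], 1], [[0, 0, 0], [1.5, 45, 0], 1], [[0, 0, 0], [1.5, 43, -30], 1], [[0, 0, 0], [0, 0, -30], 1], [[0, 0, 0], [0, 0, 0], 1]]' --squeeze 20

```text
t: 18.05
eef_pos: [0.6109, -0.0335, 0.2594]
ee_rot: [3.135, 0.002, -1.194]
force: [-1.2, -0.6, -0.3]
width: 0.0005
```

```bash
python3 - <<'E'
from h import *
s=get_state();print(s['t'],s['eef_pos'],s['ee_rot'],s['force'],s['width'])
im,_=grab_frame('scene');save('scene10.png',cv2.resize(im[135:235,215:315],None,fx=5,fy=5,interpolation=cv2.INTER_CUBIC))
E
```

```text
18.05 [ 0.61094592 -0.03350395  0.25941665] [ 3.13499934e+00  2.02735897e-03 -1.19356970e+00] [-1.16699055 -0.5902043  -0.33544989] 0.0005310868777718875
```

View pics/scene10.png

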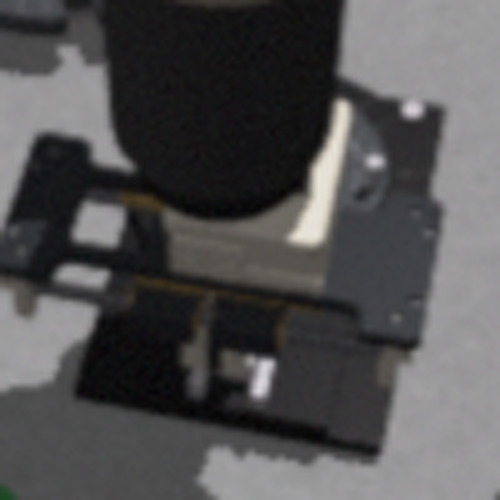

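The gripper is above the outer end of the slideway (fingers around crop (210,350)) and the knob is hidden. I'll descend while watching the force.

Request:
arm_command --targets '[[[0, 0, 0], [1, 0, -10], 1], [[0, 0, 0], [0, 0, -10], 1], [[0, 0, 0], [0, 0, -8], 1], [[0, 0, 0], [0, 0, -6], 1], [[0, 0, 0], [0, 0, 0], 1]]'

```text
t: 18.6
eef_pos: [0.6134, -0.0356, 0.2282]
ee_rot: [3.14, 0.0, -1.197]
force: [-0.2, -0.3, -0.3]
width: 0.0001
```

```bash
python3 - <<'E'
from h import *
s=get_state();print(s['t'],s['eef_pos'],s['ee_rot'],s['force'],s['width'])
im,_=grab_frame('scene');save('scene11.png',cv2.resize(im[135:235,215:315],None,fx=5,fy=5,interpolation=cv2.INTER_CUBIC))
E
```

```text
18.6 [ 0.61338692 -0.03559523  0.22819474] [ 3.14002107e+00  3.09096043e-04 -1.19658829e+00] [-0.17581359 -0.3044398  -0.25586076] 0.00010370148565483448
```

View pics/scene11.png

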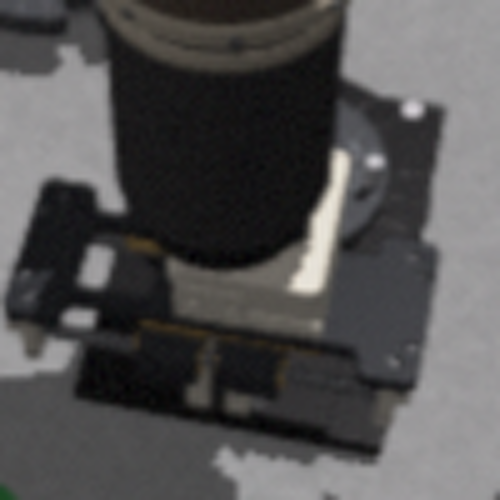

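Clear of contact (tips at 50 mm) and on the axis, with about a 19 mm gap to the knob. Now I'll advance.

Request:
arm_command --targets '[[[0, 0, 0], [-1.1, 2.8, -2], 1], [[0, 0, 0], [-1.1, 2.8, 0], 1], [[0, 0, 0], [-1.1, 2.8, 0], 1], [[0, 0, 0], [-1.1, 2.8, 0], 1], [[0, 0, 0], [-0.7, 1.9, 0], 1], [[0, 0, 0], [0, 0, 0], 1]]'

```text
t: 19.25
eef_pos: [0.6086, -0.0216, 0.2273]
ee_rot: [-3.141, 0.0, -1.195]
force: [0.6, 0.0, 0.3]
width: 0.0002
```

Request:
arm_command --targets '[[[0, 0, 0], [-0.4, 0.9, 0], 1], [[0, 0, 0], [-0.3, 0.9, 0], 1], [[0, 0, 0], [0, 0, 0], 1]]'

```text
t: 19.55
eef_pos: [0.6079, -0.0202, 0.2272]
ee_rot: [3.142, 0.0, -1.196]
force: [1.2, 0.4, 0.2]
width: 0.0006
```

Request:
arm_command --targets '[[[0, 0, 0], [-0.4, 0.9, 0], 1], [[0, 0, 0], [-0.3, 0.9, 0], 1], [[0, 0, 0], [0, 0, 0], 1]]'

```text
t: 19.85
eef_pos: [0.6072, -0.0183, 0.2272]
ee_rot: [3.142, 0.0, -1.196]
force: [-0.6, 0.3, 0.5]
width: 0.0004
```

Request:
arm_command --targets '[[[0, 0, 0], [-0.4, 0.9, 0], 1], [[0, 0, 0], [-0.3, 0.9, 0], 1], [[0, 0, 0], [-0.4, 0.9, 0], 1], [[0, 0, 0], [0, 0, 0], 1]]'

```text
t: 20.25
eef_pos: [0.6062, -0.0159, 0.2272]
ee_rot: [3.142, -0.0, -1.196]
force: [1.2, -2.9, -1.3]
width: 0.0001
```

Request:
arm_command --targets '[[[0, 0, 0], [-0.4, 0.9, 0], 1], [[0, 0, 0], [-0.3, 0.9, 0], 1], [[0, 0, 0], [-0.4, 0.9, 0], 1], [[0, 0, 0], [0, 0, 0], 1]]'

```text
t: 20.65
eef_pos: [0.605, -0.0129, 0.2272]
ee_rot: [-3.142, -0.0, -1.196]
force: [1.6, -3.4, -0.1]
width: 0.0006
```

Contact is felt at about TCP y = −0.017, and it slides at about 3.8 N. The nose centroid of about 85 mm puts the tip at roughly 71 mm, so the rim would show at about 11 mm of travel and the bottom at about 25 mm. I'll keep going and watch the force.

Request:
arm_command --targets '[[[0, 0, 0], [-0.4, 0.9, 0], 1], [[0, 0, 0], [-0.3, 0.9, 0], 1], [[0, 0, 0], [-0.4, 0.9, 0], 1]]'

```text
t: 20.95
eef_pos: [0.6039, -0.0102, 0.2272]
ee_rot: [-3.141, -0.0, -1.196]
force: [2.3, -3.6, -1.1]
width: 0.0005
```

Request:
arm_command --targets '[[[0, 0, 0], [-0.2, 0.5, 0], 1], [[0, 0, 0], [-0.2, 0.5, 0], 1], [[0, 0, 0], [-0.2, 0.5, 0], 1]]'

```text
t: 21.25
eef_pos: [0.6034, -0.0088, 0.2272]
ee_rot: [-3.141, -0.0, -1.196]
force: [1.6, -4.2, -0.4]
width: 0.0008
```

Request:
arm_command --targets '[[[0, 0, 0], [-0.2, 0.5, 0], 1], [[0, 0, 0], [-0.2, 0.5, 0], 1], [[0, 0, 0], [-0.2, 0.5, 0], 1]]'

```text
t: 21.55
eef_pos: [0.6028, -0.0073, 0.2272]
ee_rot: [-3.141, -0.0, -1.196]
force: [2.0, -4.2, -0.8]
width: 0.0003
```

Request:
arm_command --targets '[[[0, 0, 0], [-0.2, 0.5, 0], 1], [[0, 0, 0], [-0.2, 0.5, 0], 1], [[0, 0, 0], [-0.2, 0.5, 0], 1]]'

```text
t: 21.85
eef_pos: [0.6022, -0.0058, 0.2272]
ee_rot: [-3.141, -0.0, -1.196]
force: [2.7, -3.8, -1.1]
width: 0.0004
```

Request:
arm_command --targets '[[[0, 0, 0], [-0.2, 0.5, 0], 1], [[0, 0, 0], [-0.2, 0.5, 0], 1], [[0, 0, 0], [-0.2, 0.5, 0], 1]]'

```text
t: 22.15
eef_pos: [0.6015, -0.0042, 0.2272]
ee_rot: [-3.142, 0.0, -1.196]
force: [2.8, -4.0, 0.3]
width: 0.0007
```

Request:
arm_command --targets '[[[0, 0, 0], [-0.2, 0.5, 0], 1], [[0, 0, 0], [-0.2, 0.5, 0], 1], [[0, 0, 0], [-0.2, 0.5, 0], 1]]'

```text
t: 22.45
eef_pos: [0.601, -0.0028, 0.2272]
ee_rot: [-3.141, -0.0, -1.196]
force: [2.6, -3.4, -1.6]
width: 0.0004
```

```bash
python3 - <<'E'
from m import *
for n in('scene','top'):
    im,_=grab_frame(n);b=(225,135,315,225) if n=='scene' else (175,150,265,240);save(n+'12.png',cv2.resize(im[b[1]:b[3],b[0]:b[2]],None,fx=5,fy=5,interpolation=cv2.INTER_CUBIC))
f=np.array([get_state()['force'] for _ in range(5)]).mean(0);print(f, f[:2]@[-.3616,.9323])
E
```

```text
[ 2.56754252 -3.55966209  0.27351291] -4.2470963467851375
```

View pics/top12.png

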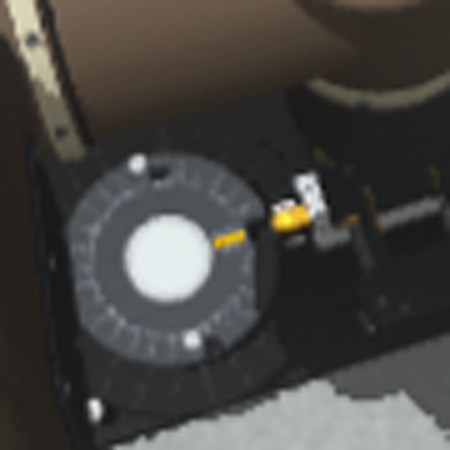

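View pics/scene12.png

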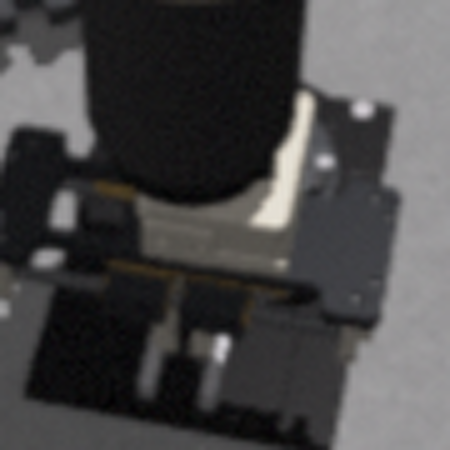

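The top view shows the brass nose (crop (273,219)) lined up with the notch (crop (258,228)), about at its mouth. Sliding force is steady at 4.2 N.

Request:
arm_command --targets '[[[0, 0, 0], [-0.2, 0.5, 0], 1], [[0, 0, 0], [-0.2, 0.5, 0], 1], [[0, 0, 0], [-0.2, 0.4, 0], 1]]'

```text
t: 22.85
eef_pos: [0.6004, -0.0014, 0.2272]
ee_rot: [-3.141, -0.0, -1.196]
force: [2.4, -3.4, 0.2]
width: 0.0002
```

Request:
arm_command --targets '[[[0, 0, 0], [-0.2, 0.5, 0], 1], [[0, 0, 0], [-0.2, 0.5, 0], 1], [[0, 0, 0], [-0.2, 0.5, 0], 1]]'

```text
t: 23.15
eef_pos: [0.5998, 0.0001, 0.2272]
ee_rot: [-3.141, -0.0, -1.196]
force: [3.5, -3.7, -0.6]
width: 0.0006
```

Request:
arm_command --targets '[[[0, 0, 0], [-0.2, 0.5, 0], 1], [[0, 0, 0], [-0.2, 0.5, 0], 1], [[0, 0, 0], [-0.2, 0.4, 0], 1]]'

```text
t: 23.45
eef_pos: [0.5992, 0.0016, 0.2272]
ee_rot: [-3.141, -0.0, -1.196]
force: [4.0, -3.2, -0.5]
width: 0.0001
```

Request:
arm_command --targets '[[[0, 0, 0], [-0.2, 0.5, 0], 1], [[0, 0, 0], [-0.2, 0.5, 0], 1]]'

```text
t: 23.65
eef_pos: [0.5988, 0.0026, 0.2272]
ee_rot: [-3.141, -0.0, -1.196]
force: [4.1, -2.6, -1.2]
width: 0.0003
```

Axial force is steady at 3.9 N. A small sideways load of 2.8 N shows that my path is drifting to −x, so I'll correct it.

Request:
arm_command --targets '[[[0, 0, 0], [0, 0.5, 0], 1], [[0, 0, 0], [0, 0.5, 0], 1], [[0, 0, 0], [-0.2, 0.5, 0], 1]]'

```text
t: 23.95
eef_pos: [0.5984, 0.004, 0.2272]
ee_rot: [3.141, 0.0, -1.196]
force: [3.2, -3.2, 0.0]
width: 0.0001
```

Request:
arm_command --targets '[[[0, 0, 0], [-0.2, 0.5, 0], 1], [[0, 0, 0], [-0.2, 0.5, 0], 1]]'

```text
t: 24.15
eef_pos: [0.598, 0.005, 0.2272]
ee_rot: [3.141, 0.0, -1.196]
force: [1.7, -3.3, 1.1]
width: 0.0007
```

Request:
arm_command --targets '[[[0, 0, 0], [-0.2, 0.5, 0], 1], [[0, 0, 0], [-0.2, 0.5, 0], 1]]'

```text
t: 24.35
eef_pos: [0.5976, 0.006, 0.2272]
ee_rot: [3.141, -0.0, -1.196]
force: [1.6, -3.3, 0.1]
width: 0.0003
```

Request:
arm_command --targets '[[[0, 0, 0], [-0.1, 0.3, 0], 1], [[0, 0, 0], [-0.1, 0.3, 0], 1]]'

```text
t: 24.55
eef_pos: [0.5974, 0.0066, 0.2271]
ee_rot: [3.141, -0.0, -1.196]
force: [0.8, -3.4, -0.1]
width: 0.0003
```

Request:
arm_command --targets '[[[0, 0, 0], [-0.1, 0.3, 0], 1], [[0, 0, 0], [-0.1, 0.3, 0], 1]]'

```text
t: 24.75
eef_pos: [0.5972, 0.0071, 0.2271]
ee_rot: [3.141, 0.0, -1.196]
force: [1.8, -4.1, 0.4]
width: 0.0003
```

Request:
arm_command --targets '[[[0, 0, 0], [-0.1, 0.3, 0], 1], [[0, 0, 0], [-0.1, 0.3, 0], 1]]'

```text
t: 24.95
eef_pos: [0.597, 0.0077, 0.2271]
ee_rot: [3.141, 0.0, -1.196]
force: [1.0, -4.0, 1.1]
width: 0.0008
```

Request:
arm_command --targets '[[[0, 0, 0], [-0.1, 0.3, 0], 1], [[0, 0, 0], [-0.1, 0.3, 0], 1]]'

```text
t: 25.15
eef_pos: [0.5968, 0.0083, 0.2271]
ee_rot: [3.141, 0.0, -1.196]
force: [0.7, -3.7, 2.2]
width: 0.0003
```

Request:
arm_command --targets '[[[0, 0, 0], [-0.1, 0.3, 0], 1], [[0, 0, 0], [-0.1, 0.3, 0], 1]]'

```text
t: 25.35
eef_pos: [0.5966, 0.0089, 0.2271]
ee_rot: [3.141, 0.0, -1.196]
force: [-0.3, -3.7, 1.5]
width: 0.0003
```

Request:
arm_command --targets '[[[0, 0, 0], [-0.1, 0.3, 0], 1], [[0, 0, 0], [-0.1, 0.3, 0], 1]]'

```text
t: 25.55
eef_pos: [0.5964, 0.0096, 0.2271]
ee_rot: [3.141, 0.0, -1.196]
force: [-0.3, -4.6, 1.9]
width: 0.0003
```

```bash
python3 - <<'E'
from m import *
im,_=grab_frame('top');b=(175,150,265,240);save('top13.png',cv2.resize(im[b[1]:b[3],b[0]:b[2]],None,fx=5,fy=5,interpolation=cv2.INTER_CUBIC))
s=get_state();f=s['force'];print(s['t'],f, f[:2]@[-.3616,.9323],s['eef_pos'])
E
```

```text
25.6 [-0.29692109 -5.26064399  1.77856869] -4.797131724100198 [0.5963793  0.00957971 0.22711762]
```

View pics/top13.png

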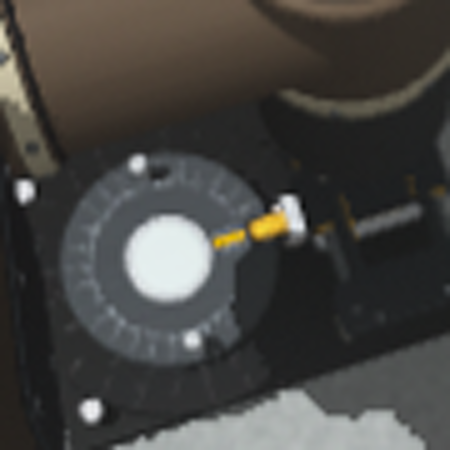

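The nose (crop (255,228)) is inside the notch and close to the stripe's end. Force is 4.8 N and starting to rise, so I'll use fine steps.

Request:
arm_command --targets '[[[0, 0, 0], [-0.2, 0.2, 0], 1], [[0, 0, 0], [0, 0, 0], 1]]'

```text
t: 25.8
eef_pos: [0.5962, 0.0098, 0.2271]
ee_rot: [3.141, 0.0, -1.196]
force: [0.2, -4.3, 1.2]
width: 0.0001
```

Request:
arm_command --targets '[[[0, 0, 0], [-0.1, 0.3, 0], 1], [[0, 0, 0], [0, 0, 0], 1]]'

```text
t: 26.0
eef_pos: [0.5961, 0.0101, 0.2271]
ee_rot: [3.141, 0.0, -1.196]
force: [0.0, -4.9, 1.4]
width: 0.0005
```

Request:
arm_command --targets '[[[0, 0, 0], [-0.2, 0.3, 0], 1], [[0, 0, 0], [0, 0, 0], 1]]'

```text
t: 26.2
eef_pos: [0.596, 0.0104, 0.2271]
ee_rot: [3.141, 0.0, -1.196]
force: [0.4, -4.3, 1.8]
width: 0.0002
```

Request:
arm_command --targets '[[[0, 0, 0], [-0.1, 0.3, 0], 1], [[0, 0, 0], [0, 0, 0], 1]]'

```text
t: 26.4
eef_pos: [0.5959, 0.0107, 0.2271]
ee_rot: [3.141, 0.0, -1.196]
force: [0.1, -3.8, 1.9]
width: 0.0003
```

Request:
arm_command --targets '[[[0, 0, 0], [-0.1, 0.3, 0], 1], [[0, 0, 0], [0, 0, 0], 1]]'

```text
t: 26.6
eef_pos: [0.5958, 0.011, 0.2271]
ee_rot: [3.141, 0.0, -1.196]
force: [-0.6, -4.2, 1.5]
width: 0.0003
```

Request:
arm_command --targets '[[[0, 0, 0], [-0.2, 0.3, 0], 1], [[0, 0, 0], [0, 0, 0], 1]]'

```text
t: 26.8
eef_pos: [0.5956, 0.0113, 0.2271]
ee_rot: [3.142, -0.0, -1.196]
force: [-0.8, -3.9, 0.7]
width: 0.0004
```

Request:
arm_command --targets '[[[0, 0, 0], [-0.1, 0.3, 0], 1], [[0, 0, 0], [0, 0, 0], 1]]'

```text
t: 27.0
eef_pos: [0.5956, 0.0114, 0.2271]
ee_rot: [3.141, -0.0, -1.196]
force: [0.7, -4.9, 0.6]
width: 0.0004
```

Request:
arm_command --targets '[[[0, 0, 0], [-0.1, 0.2, 0], 1], [[0, 0, 0], [0, 0, 0], 1]]'

```text
t: 27.2
eef_pos: [0.5955, 0.0115, 0.2272]
ee_rot: [3.142, -0.0, -1.196]
force: [1.2, -7.4, 0.3]
width: 0.0006
```

Request:
arm_command --targets '[[[0, 0, 0], [-0.1, 0.2, 0], 1], [[0, 0, 0], [0, 0, 0], 1]]'

```text
t: 27.4
eef_pos: [0.5955, 0.0116, 0.2272]
ee_rot: [3.142, -0.001, -1.196]
force: [1.7, -6.6, -0.5]
width: 0.0004
```

Request:
arm_command --targets '[[[0, 0, 0], [-0.1, 0.2, 0], 1], [[0, 0, 0], [0, 0, 0], 1]]'

```text
t: 27.6
eef_pos: [0.5955, 0.0117, 0.2272]
ee_rot: [3.142, -0.001, -1.196]
force: [1.7, -8.0, -0.2]
width: 0.0007
```

Firm contact: the force climbs (about 8 N) while the TCP stalls. I'll step up to about 12 N.

Request:
arm_command --targets '[[[0, 0, 0], [-0.1, 0.3, 0], 1], [[0, 0, 0], [0, 0, 0], 1]]'

```text
t: 27.8
eef_pos: [0.5954, 0.0119, 0.2272]
ee_rot: [3.142, -0.001, -1.196]
force: [1.9, -8.2, -0.3]
width: 0.0004
```

Request:
arm_command --targets '[[[0, 0, 0], [-0.1, 0.2, 0], 1], [[0, 0, 0], [0, 0, 0], 1]]'

```text
t: 28.0
eef_pos: [0.5953, 0.0121, 0.2272]
ee_rot: [-3.142, -0.001, -1.196]
force: [3.2, -8.4, -0.1]
width: 0.0001
```

```bash
python3 - <<'E'
from m import *
for i in range(3):
    s=get_state();f=s['force'];print(s['t'],f, f[:2]@[-.3616,.9323],s['eef_pos'])
    im,_=grab_frame('top')
b=(175,150,265,240);save('top14.png',cv2.resize(im[b[1]:b[3],b[0]:b[2]],None,fx=5,fy=5,interpolation=cv2.INTER_CUBIC))
E
```

```text
28.0 [ 3.20189287 -8.36821995 -0.06138434] -8.959495918327459 [0.59528117 0.01213404 0.22721129]
28.05 [ 2.37594034 -8.88365076 -0.22138679] -9.141367626764609 [0.59527009 0.01213834 0.22718443]
28.1 [ 1.5127497  -7.01599814 -0.56116247] -7.0880253613702315 [0.59526842 0.01214543 0.22718076]
```

View pics/top14.png

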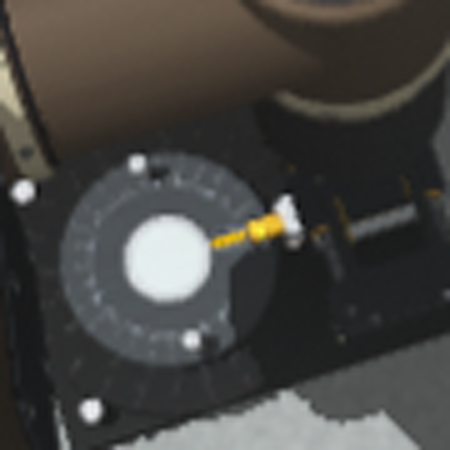

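The nose tip touches the stripe end at crop (245,232), which is the notch bottom. Force is about 8.5 N with 1 N of noise, so I'll continue in small steps.

Request:
arm_command --targets '[[[0, 0, 0], [-0.1, 0.2, 0], 1], [[0, 0, 0], [0, 0, 0], 1]]'

```text
t: 28.35
eef_pos: [0.5952, 0.0123, 0.2272]
ee_rot: [-3.142, -0.001, -1.196]
force: [2.0, -10.4, -0.1]
width: 0.0003
```

Request:
arm_command --targets '[[[0, 0, 0], [-0.1, 0.2, 0], 1], [[0, 0, 0], [0, 0, 0], 1]]'

```text
t: 28.55
eef_pos: [0.5951, 0.0125, 0.2272]
ee_rot: [-3.142, -0.001, -1.196]
force: [2.7, -7.8, -1.1]
width: 0.0
```

Request:
arm_command --targets '[[[0, 0, 0], [-0.1, 0.2, 0], 1], [[0, 0, 0], [0, 0, 0], 1]]'

```text
t: 28.75
eef_pos: [0.595, 0.0127, 0.2272]
ee_rot: [-3.141, -0.001, -1.196]
force: [2.2, -8.4, -1.3]
width: 0.0004
```

Request:
arm_command --targets '[[[0, 0, 0], [-0.1, 0.2, 0], 1], [[0, 0, 0], [0, 0, 0], 1]]'

```text
t: 28.95
eef_pos: [0.5949, 0.0129, 0.2272]
ee_rot: [-3.142, -0.001, -1.196]
force: [1.4, -8.5, -0.3]
width: 0.0006
```

Request:
arm_command --targets '[[[0, 0, 0], [-0.1, 0.2, 0], 1], [[0, 0, 0], [0, 0, 0], 1]]'

```text
t: 29.15
eef_pos: [0.5948, 0.0131, 0.2272]
ee_rot: [-3.142, -0.001, -1.196]
force: [3.0, -9.1, -0.4]
width: 0.0004
```

Request:
arm_command --targets '[[[0, 0, 0], [-0.1, 0.2, 0], 1], [[0, 0, 0], [0, 0, 0], 1]]'

```text
t: 29.35
eef_pos: [0.5948, 0.0133, 0.2272]
ee_rot: [-3.141, -0.001, -1.196]
force: [2.4, -8.7, -1.5]
width: 0.0004
```

```bash
python3 - <<'E'
from m import *
F=[]
for i in range(3):
    s=get_state();f=s['force'];F.append(f[:2]@[-.3616,.9323])
    im,_=grab_frame('top')
print(s['t'],F,s['eef_pos'])
r={}
for k,p in dict(s1=(179,188),s2=(193,231),lb=(213,217),la=(202,182)).items():
    c=wc(im,np.array(p),2); r[k]=cast('top',c,.024 if k[0]=='s' else .056)[0,:2]; print(k,c.round(2),r[k].round(4))
print(ang(r['s1']-r['s2'])-90,ang(r['la']-r['lb'])-90)
b=(175,150,265,240);save('top15.png',cv2.resize(im[b[1]:b[3],b[0]:b[2]],None,fx=5,fy=5,interpolation=cv2.INTER_CUBIC))
E
```

```text
29.45 [np.float64(-8.984467432907284), np.float64(-9.558262461607239), np.float64(-8.813298628694161)] [0.59475353 0.0132885  0.22718614]
s1 [179.22 187.75] [0.5921 0.2027]
s2 [192.74 231.5 ] [0.4692 0.1551]
lb [212.42 217.65] [0.5049 0.0997]
la [201.42 182.51] [0.6019 0.1364]
-68.83 -69.24
```

View pics/top15.png

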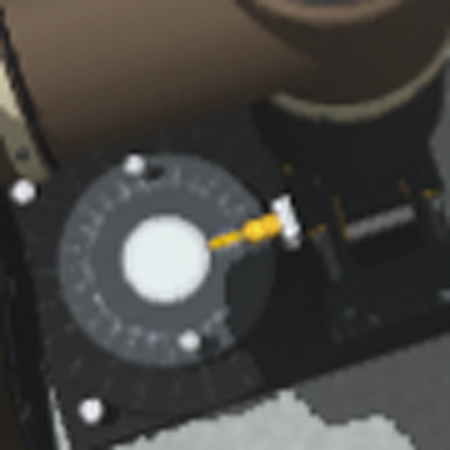

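The insert is sliding back within its play (about 1.6 mm, still square at −0.4°) under roughly 5 N of contact. I'll continue until it seats.

Request:
arm_command --targets '[[[0, 0, 0], [-0.1, 0.2, 0], 1], [[0, 0, 0], [0, 0, 0], 1]]'

```text
t: 29.7
eef_pos: [0.5947, 0.0134, 0.2272]
ee_rot: [-3.141, -0.001, -1.196]
force: [2.4, -9.8, 0.2]
width: 0.0007
```

Request:
arm_command --targets '[[[0, 0, 0], [-0.1, 0.2, 0], 1], [[0, 0, 0], [0, 0, 0], 1]]'

```text
t: 29.9
eef_pos: [0.5947, 0.0135, 0.2272]
ee_rot: [-3.141, -0.001, -1.196]
force: [3.0, -10.1, -0.9]
width: 0.0005
```

Request:
arm_command --targets '[[[0, 0, 0], [-0.1, 0.2, 0], 1], [[0, 0, 0], [0, 0, 0], 1]]'

```text
t: 30.1
eef_pos: [0.5947, 0.0136, 0.2272]
ee_rot: [-3.141, -0.001, -1.196]
force: [3.1, -11.6, -1.6]
width: 0.0005
```

Request:
arm_command --targets '[[[0, 0, 0], [0, 0, 0], 1]]'

```text
t: 30.2
eef_pos: [0.5946, 0.0136, 0.2272]
ee_rot: [-3.141, -0.001, -1.196]
force: [3.8, -10.8, -2.3]
width: 0.0006
```

Request:
arm_command --targets '[[[0, 0, 0], [0, 0, 0], 1]]'

```text
t: 30.3
eef_pos: [0.5946, 0.0136, 0.2272]
ee_rot: [-3.141, -0.001, -1.196]
force: [3.2, -11.7, -1.6]
width: 0.0002
```

Request:
arm_command --targets '[[[0, 0, 0], [0, 0.1, 0], 1]]'

```text
t: 30.4
eef_pos: [0.5946, 0.0136, 0.2272]
ee_rot: [-3.141, -0.001, -1.196]
force: [3.9, -11.3, -1.8]
width: 0.0006
```

Request:
arm_command --targets '[[[0, 0, 0], [0, 0, 0], 1]]'

```text
t: 30.5
eef_pos: [0.5947, 0.0136, 0.2272]
ee_rot: [-3.141, -0.001, -1.196]
force: [3.5, -11.5, -1.5]
width: 0.0006
```

Push is steady at about 12 N with the TCP stalled, so the nose is seated. I'll withdraw straight back, then up and away.

Request:
arm_command --targets '[[[0, 0, 0], [0.2, -0.5, 0], 1], [[0, 0, 0], [0.4, -1, 0], 1], [[0, 0, 0], [1.1, -2.8, 0], 1], [[0, 0, 0], [3.6, -9.3, 0], 1], [[0, 0, 0], [3.6, -9.3, 0], 1], [[0, 0, 0], [0, 0, 30], 1], [[0, 0, 0], [0, 0, 40], 1], [[0, 0, 0], [0, -40, 20], 1]]'

```text
t: 31.3
eef_pos: [0.6046, -0.0466, 0.3206]
ee_rot: [-3.137, -0.001, -1.192]
force: [1.1, -1.4, -0.0]
width: 0.0003
```

Request:
arm_command --targets '[[[0, 0, 0], [-10, -45, 0], 1], [[0, 0, 0], [-15, -45, 0], 1], [[0, 0, 0], [-15, -45, 0], 1], [[0, 0, 0], [-15, -45, 0], 1], [[0, 0, 0], [-15, -45, 0], 1], [[0, 0, 0], [-15, -45, 0], 1], [[0, 0, 0], [-10, -45, 0], 1], [[0, 0, 0], [0, -45, 0], 1]]'

```text
t: 32.1
eef_pos: [0.5064, -0.4107, 0.3176]
ee_rot: [-3.141, -0.0, -1.197]
force: [1.3, 0.6, 0.7]
width: 0.0005
```

Request:
arm_command --targets '[[[0, 0, 0], [0, -40, 0], 1], [[0, 0, 0], [0, 0, 0], 1], [[0, 0, 0], [0, 0, 0], 1]]'

```text
t: 32.4
eef_pos: [0.5073, -0.4498, 0.3164]
ee_rot: [3.141, 0.001, -1.198]
force: [-0.0, 0.7, 0.3]
width: 0.0002
```

```bash
python3 m2.py 16; python3 - <<'E'
from h import *
a=np.load('/tmp/top16.npz')['im'];save('top16.png',a)
E
```

```text
32.4 [ 0.5073 -0.4498  0.3164] [ 3.141e+00  1.000e-03 -1.198e+00]
top s1 [179.25 187.71] [0.5922 0.2026]
top s2 [192.74 231.49] [0.4692 0.1551]
top lb [212.44 217.58] [0.5051 0.0996]
top la [201.42 182.5 ] [0.6019 0.1364]
stage -68.88 ins -69.18 DIFF -0.30000000000001137 sep 0.10353164897335938 mid [0.5535 0.118 ]
   red [240.2 188.5] [0.5881 0.0282] dist 0.0962 ang -68.95
   yel [224.9 195.9] [0.5716 0.0711] dist 0.0503 ang -68.85
scene s1 [297.12 155.78] [0.5898 0.204 ]
scene s2 [253.52 148.58] [0.4661 0.1558]
scene lb [253.36 159.83] [0.505  0.0982]
scene la [289.6  166.28] [0.6021 0.1349]
stage -68.71000000000001 ins -69.31 DIFF -0.5999999999999943 sep 0.10388011863894261 mid [0.5535 0.1165]
   red [264.2 187.9] [0.5852 0.031 ] dist 0.0912 ang -69.68
   yel [268.4 176.9] [0.5648 0.0847] dist 0.0338 ang -70.49
   yel [267.2 182.8] [0.5731 0.0655] dist 0.0547 ang -69.04
```

View pics/c16.png

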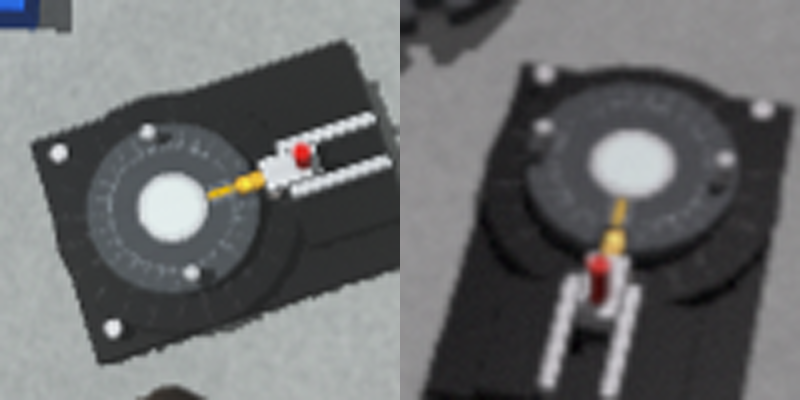

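View pics/top16.png

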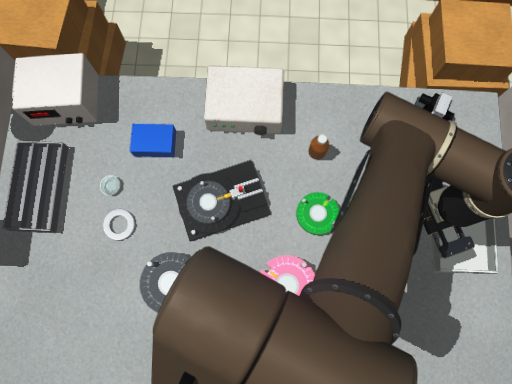

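Both views show the nose bottomed in the notch (top crop (240,187)), with the insert square to within 0.3–0.6°. It is flat: the lug spacing at lug-top height comes out at 103.5 and 103.9 mm (true 104). The ring (118,225), dish (110,186), box, bottle (319,147) and green disc are unmoved. Handing in.

```bash
python3 -c "
from station import *
print(get_state()['force']);print(job_done())"
```

```text
[-1.24302614  0.00617224 -0.47684852]
the job is handed in; nothing more can be done
None
```

The insert is turned with its notch facing the nose, the nose is bearing on the notch bottom, and I handed the job in at about 32 s with the arm clear.

- **Turning:** I gripped lug_b and carried the insert round about 178°, then gripped lug_a and trimmed the last 1.6°.
- **Clamping:** With the fingers shut I slid the bolt in by its knob. It slid at about 4 N. The insert was then pushed back about 1.6 mm within its play at about 9 N on the knob. It seated with a steady 12 N on the knob, about 8 N of it on the notch, and then I backed off.
- **Last checks:** The insert is within 0.3° (top view) and 0.6° (scene view) of square. Both views show the nose at the notch bottom. The lug spacing came out at 103.5 and 103.9 mm (true 104), which agrees with the insert lying flat. In the last top view the ring, dish, tip box, bottle and green disc stood where they were. The arm hid both objectives, the driver and part of the other discs, so those were not checked at the end.
- **What disagreed:** During the turn the insert briefly resisted. The wrist force reached about 11 N and the jaws were pushed open to 23 mm, then closed on the lug again. The two cameras differ by 1–2 mm in absolute position, so I measured angles within each view.

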